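# Candle boxes into the drawer, sprinkle jars on the ledge

### The job

Get the topping stand on the kitchen island ready for the party: put all the candle boxes lying about on the counter into the drawer of the little cabinet, which is only ajar, and slide the drawer fully shut. Only after that, so that nothing is shaken off, stand both sprinkle jars upright on the narrow raised ledge on top of the cabinet, well centred across its depth. Leave everything else on the counter where it is.

Things in the scene. Friction and masses are not known exactly. Their poses are not given: they have to be found in the camera images.
- stand_drawer0 (a joint): how far the cabinet's drawer is out, m: 0 = fully shut (front flush), 0.133 = fully out against its stop; it starts ajar, 0.02 to 0.06. It slides with 1 N of friction and stays where it is left.
- stand: little oak cabinet, fixed, 200 mm deep (its x), 300 mm wide (its y), 95 mm high, with one sage-green-fronted drawer with a brass bar handle, and a narrow raised ledge on its top. Origin: centre of its underside; its front faces its own -x; the drawer comes out along its own -x.
- stand_drawer0_handle (a point): middle of the drawer's bar handle, moves with the drawer; axes as the cabinet's. The bar is 11 mm thick and 120 mm long along the cabinet's y, its centre 35 mm in front of the drawer's front panel and 57 mm above the counter; two 8 mm posts near its ends (51 mm either side of the middle) join it to the panel.
- drawer_floor (a point): centre of the drawer's inner floor, 22 mm above the counter, moves with the drawer; axes as the cabinet's. Inside 155 mm (x) by 258 mm (y); side walls 51 mm, front panel 60 mm high above the floor. With the drawer out by q, the cabinet covers the floor at x greater than q - 0.084 in this frame; the rest is open above. Shut, 61 mm are free above the floor.
- ledge_top (a point): centre of the ledge's top face; axes as the cabinet's. The ledge is an oak board 60 mm (x) by 240 mm (y), 12 mm thick, its top 140 mm above the counter, on two brass blocks on the front half of the cabinet's top; its front edge is 30 mm behind the face of the shut drawer; nothing stands on it at the start.
- pack0: candle box: small plain brown card box with a paper band round its middle, 50 mm (x) by 34 mm (y) by 28 mm high, about 60 g; origin: centre of its underside. Two to four of pack0..pack3 are there, lying flat on the counter; the others are absent.
- pack1: candle box: small plain brown card box with a paper band round its middle, 50 mm (x) by 34 mm (y) by 28 mm high, about 60 g; origin: centre of its underside. Two to four of pack0..pack3 are there, lying flat on the counter; the others are absent.
- pack2: candle box: small plain brown card box with a paper band round its middle, 50 mm (x) by 34 mm (y) by 28 mm high, about 60 g; origin: centre of its underside. Two to four of pack0..pack3 are there, lying flat on the counter; the others are absent.
- pack3: candle box: small plain brown card box with a paper band round its middle, 50 mm (x) by 34 mm (y) by 28 mm high, about 60 g; origin: centre of its underside. Two to four of pack0..pack3 are there, lying flat on the counter; the others are absent.
- jar0: sprinkle jar: round glass jar of 48 mm diameter to 56 mm height, with a 43 mm aluminium lid above, 76 mm high over all, about 140 g, standing upright on the counter; origin: centre of its underside, z up.
- jar1: sprinkle jar: round glass jar of 48 mm diameter to 56 mm height, with a 43 mm aluminium lid above, 76 mm high over all, about 140 g, standing upright on the counter; origin: centre of its underside, z up.
- tin: bystander: flat round aluminium tin, 34 mm across, 26 mm high, among the boxes and jars; origin under its centre
- biscuits: bystander: white plate, 140 mm across, 15 mm high, with biscuits up to 23 mm; origin under its centre
- cutter: bystander: pastry cutter lying flat, wooden handle 60 by 16 by 18 mm along its x with a 40 mm steel disc at its +x end (reaching 65 mm); origin under the handle's middle
- bowl: bystander: lilac bowl of popcorn, 130 mm across, 65 mm high, left of the cabinet; origin under its centre
Things that resemble listed ones, but are neither listed nor needed, are in the scene too. Leave any orange look-alike of the pack0 alone. Leave any orange look-alike of the jar0 alone.

How it is judged:
On the way, in this order (a step that is already met when the one before it is completed fails the run):
1. every candle box that is there lies in the drawer (x of pack0 in the frame of drawer_floor between -0.078 and 0.078 m and y of pack0 in the frame of drawer_floor between -0.13 and 0.13 m and z of pack0 in the frame of drawer_floor between -0.006 and 0.055 m and x of pack1 in the frame of drawer_floor between -0.078 and 0.078 m and y of pack1 in the frame of drawer_floor between -0.13 and 0.13 m and z of pack1 in the frame of drawer_floor between -0.006 and 0.055 m and x of pack2 in the frame of drawer_floor between -0.078 and 0.078 m and y of pack2 in the frame of drawer_floor between -0.13 and 0.13 m and z of pack2 in the frame of drawer_floor between -0.006 and 0.055 m and x of pack3 in the frame of drawer_floor between -0.078 and 0.078 m and y of pack3 in the frame of drawer_floor between -0.13 and 0.13 m and z of pack3 in the frame of drawer_floor between -0.006 and 0.055 m), for 0.2 s.
2. the drawer is fully shut with every box in it (all of step 1 and value of joint stand_drawer0 below 0.007 m), for 0.2 s.
3. both jars stand upright on the ledge (x of jar0 in the frame of ledge_top between -0.02 and 0.02 m and y of jar0 in the frame of ledge_top between -0.118 and 0.118 m and z of jar0 in the frame of ledge_top between -0.004 and 0.006 m and angle between each of jar0, jar1's own z axis and vertical below 0.1 rad and x of jar1 in the frame of ledge_top between -0.02 and 0.02 m and y of jar1 in the frame of ledge_top between -0.118 and 0.118 m and z of jar1 in the frame of ledge_top between -0.004 and 0.006 m and value of joint stand_drawer0 below 0.007 m), for 0.3 s.
At the end, for the whole second after the job is handed in: every candle box that is there lies in the drawer, the drawer is shut to within 7 mm, and both jars stand upright (within 0.1 rad) on the ledge, their centres within 20 mm of its centre line and within its length, everything at rest and released (all of step 1 and all of step 3 and linear speed of each of pack0, pack1, pack2, pack3, jar0, jar1 below 0.02 m/s); the robot touches nothing.
It fails at once if the tin was moved more than 5 cm (distance of tin from where it was at the start of the episode above 0.05 m).
It fails at once if the biscuit plate was moved more than 5 cm (distance of biscuits from where it was at the start of the episode above 0.05 m).
It fails at once if the pastry cutter was moved more than 5 cm (distance of cutter from where it was at the start of the episode above 0.05 m).
It fails at once if the popcorn bowl was moved more than 5 cm (distance of bowl from where it was at the start of the episode above 0.05 m).
It fails at once if a jar was stood on the ledge while the drawer was still open (((x of jar0 in the frame of ledge_top between -0.02 and 0.02 m and y of jar0 in the frame of ledge_top between -0.118 and 0.118 m and z of jar0 in the frame of ledge_top between -0.004 and 0.006 m and angle between jar0's own z axis and vertical below 0.1 rad) or (x of jar1 in the frame of ledge_top between -0.02 and 0.02 m and y of jar1 in the frame of ledge_top between -0.118 and 0.118 m and z of jar1 in the frame of ledge_top between -0.004 and 0.006 m and angle between jar1's own z axis and vertical below 0.1 rad)) and value of joint stand_drawer0 above 0.02 m).
Of pack0, pack1, pack2, pack3 only 2 to 4 are there at a start; the rules pass over those that are not, and their reading is None.
At some moment in a run one of pack0, pack1, pack2, pack3 may be knocked a few centimetres aside while the robot is not near it.
It also fails if it takes over 210 s, if anything falls off the work surface, if the arm or the gripper's body presses on something with over 40 N, if the wrist force passes 120 N, or if a joint passes its speed limit or range.

### The arm

A 7-joint arm with a two-finger parallel gripper is mounted at the origin on the work surface. World frame = base frame: x ahead of the robot, y to its left, z up, the work surface at z = 0. Lengths are in m, angles in rad, forces in N, time in s.
With the tool pointing down it reaches from about 0.4 to 0.9 m from the base axis. Payload 5.6 kg.
Tool frame: the origin (TCP) lies on the centre line of the jaws, within the pads' length; the fingertips stand 22 mm ahead of it and the grasp point (between the pads) lies 3 mm ahead of it; z points along the fingers, y is the line along which they close (so a half turn about z gives the same grasp; the last joint's range is limited). The gripper opens to 92 mm and grips with 3 to 60 N. Pads are 20 mm wide; open, the fingers measure 128 mm over their backs; the gripper's body (75 mm by 189 mm) begins 69 mm behind the grasp point.
Start: joints at [1.285, 0.468, -0.012, 1.603, 0.006, 1.071, -0.056], TCP at [0.156, -0.631, 0.216] pointing down, gripper open.
Joint ranges: [-2.53, 2.53], [-0.31, 2.02], [-1.57, 1.55], [0.28, 2.44], [-1.29, 4.43], [0.15, 1.84], [-2.92, 2.92]. Speed limits (rad/s): [2.57, 2.57, 3.14, 3.14, 3.14, 3.14, 3.14].

### API

Orientations are given as [roll, pitch, yaw] about the fixed x, y, z axes, in that order (R = Rz(yaw) Ry(pitch) Rx(roll)).
In Python, from station import ctrl gives the robot as it stands.
- The arm moves only by the tool play_rows, never from a script. Its argument "commands" is a list that holds one entry, the list of rows, each a list of 6 numbers: the shift along the world's x, y, z as a fraction of full scale, then the turn, a rotation vector about the world's x, y, z as a fraction of full scale. In form: [[[x, y, z, ax, ay, az], ...]]. A call has exactly 5 rows; each row is the pose to reach, as a shift and turn from the pose commanded when the call began, turning the shorter way round; what a row does not reach only later rows make up. Full scale, the value 1, is 0.6 m for a shift and 360 degrees for a turn. A row lasts 1/12 s, in which the tool goes at most 41.7 mm and 7.16 degrees, less where a joint would pass 70% of its speed; a pose out of reach is approached as far as the arm can. A call with a number of a shift or a turn outside -1 to 1 is refused whole. A call with a gripper value outside its range is refused whole. "claw" is the opening, from -1 (shut) to 1 (fully open), set as the call begins (left out, the last holds). The fingers move at their own pace and stop on an object; "newtons" is the grip in N (left out, the last holds). Time passes only in rows, so rows that repeat a pose let the fingers close, or fill a call up. It gives the time, the measured TCP pose, the force, the opening and the grip force at its end, in the units of the state.
- ctrl.sense(): the state, without advancing time (a new reading comes with each control period).
- ctrl.camera(name): name is "scene" or "side" or "wrist"; returns the picture (480x640x3 uint8, red, green, blue); there is no depth.
- ctrl.get_calibration(name): a dict with "intrinsics" (3x3 intrinsics, pixels), "dist_coeffs" ([k1, k2, p1, p2, k3] as OpenCV has them; the pictures are not rectified), "rvec" (rotation vector, rad) and "tvec" (3), from world to camera coordinates, as OpenCV has them; the wrist camera has in their place "tool_from_camera" (4x4, takes a point from camera to tool coordinates, whose origin is the TCP and whose axes are the flange's). Camera axes: x right, y down, z forward; pixel columns grow to the right and rows downward; lengths in m; the calibration is good to about 2 mm. A picture is of the moment at which its call begins: read the wrist's pose just before it. get_calibration takes no time and is no camera call.
- ctrl.finish_job(): hands the job in; it is judged then, once.
The state is a dict: "t": time; "joints": joint angles; "joint_velocities": joint speeds; "effort": joint torques, N m; "eef_pos": TCP position; "tool_rot": TCP orientation; "wrist_force": force on the tool from outside, world axes, zero at the start; "ft_torque": the same for the moment, N m; "finger_gap": opening from 0.0 (shut) to 1.0 (fully open); "gripper_force": force on a finger pad.
Only numpy, scipy, OpenCV 4.12 (cv2) and the standard library are available. Lean on these libraries where they do the work, as an engineer would, in place of code of your own. Each camera call takes 0.05 s, during which the arm holds its last target. There are 200 camera calls.

## Working session

There is one attempt and no reset: what is moved stays moved. The work goes in short steps, Python scripts to look and compute and a tool call to move; the robot and the scene stay as the last step left them, time stands still between calls to the robot, and variables do not carry over. Pictures are saved under pics/ and viewed, at most 16 in all, crops included, and the job is handed in when it is done.

Besides the shell and the picture viewer there is one more tool, called after "Call:" as a command line: name --argument value ..., lists and objects as JSON in quotes. play_rows: Moves the arm, as the interface text tells. Shift numbers are shares of 0.6 m and turn numbers shares of 360 degrees, none past 1 either way. Its arguments: {"type":"object","properties":{"commands":{"type":"array"},"claw":{"type":"number"},"newtons":{"type":"number"}},"required":["commands"]}

```bash
ls; mkdir -p pics; cat > h.py <<'E'
import numpy as np, cv2
from scipy.spatial.transform import Rotation as R
from station import ctrl
def snap(n,f):
    im=ctrl.camera(n); cv2.imwrite('pics/'+f+'.png',im[:,:,::-1]); return im
def cam(n):
    c=ctrl.get_calibration(n); K=np.array(c['intrinsics'],float); d=np.array(c['dist_coeffs'],float)
    if n=='wrist':
        s=ctrl.sense(); T=np.array(c['tool_from_camera']); 
        W=np.eye(4); W[:3,:3]=R.from_euler('xyz',s['tool_rot']).as_matrix(); W[:3,3]=s['eef_pos']
        M=np.linalg.inv(W@T); return K,d,M[:3,:3],M[:3,3]
    return K,d,cv2.Rodrigues(np.array(c['rvec'],float))[0],np.array(c['tvec'],float).ravel()
def unproj(n,px,z,C=None):
    K,d,Rm,t=C or cam(n); p=cv2.undistortPoints(np.array(px,float).reshape(-1,1,2),K,d).reshape(-1,2)
    r=np.c_[p,np.ones(len(p))]@Rm; o=-Rm.T@t
    return o+r*((np.asarray(z)-o[2])/r[:,2])[:,None]
def proj(n,P,C=None):
    K,d,Rm,t=C or cam(n); return cv2.projectPoints(np.array(P,float).reshape(-1,1,3),cv2.Rodrigues(Rm)[0],t,K,d)[0].reshape(-1,2)
E
python3 - <<'E'
from h import *
print(ctrl.sense())
for n in('scene','side','wrist'):
    snap(n,n+'0')
    K,d,Rm,t=cam(n); print(n,-Rm.T@t,Rm[2])
E
```

```text
pics
{'t': 0.0, 'joints': array([ 1.28501356,  0.46836495, -0.0115907 ,  1.60356082,  0.0060127 ,
        1.0713736 , -0.05631494]), 'joint_velocities': array([-0.00096608,  0.00107932,  0.00210367,  0.00018189,  0.00100152,
        0.00185784,  0.00081711]), 'effort': array([ 4.08365941e-04, -5.20575964e+01, -1.17618724e-02, -2.43755400e+01,
       -5.65251906e-02,  1.71913253e-02,  1.60332861e-04]), 'eef_pos': array([ 0.15605649, -0.63043323,  0.21537426]), 'tool_rot': array([-3.13992546e+00,  1.35251373e-04,  2.42698911e-01]), 'wrist_force': array([-0.67105634,  1.05952714,  1.02636669]), 'ft_torque': array([-0.00655641, -0.00294062, -0.01099012]), 'gripper_force': 0.0, 'finger_gap': 1.0011187871229479}
scene [1.57565933 0.1374144  1.22775787] [-0.6895173  -0.05176039 -0.7224173 ]
side [ 0.4183928  -0.85104164  0.87442982] [ 0.05994662  0.76315363 -0.6434306 ]
wrist [ 0.22722112 -0.61369759  0.38395931] [-0.24960822 -0.06134858 -0.96640162]
```

View pics/scene0.png

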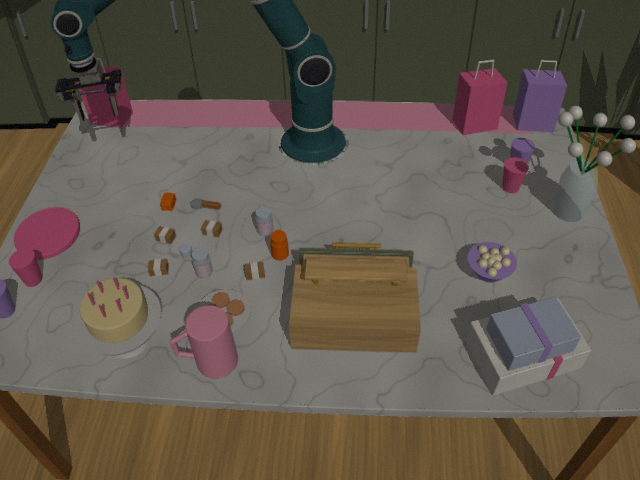

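View pics/side0.png

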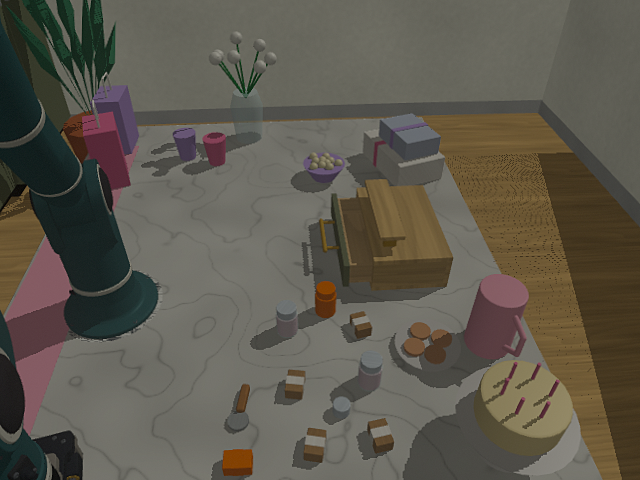

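The scene picture shows four boxes near (165,235), (211,228), (158,267) and (254,270), and jars at (264,221) and (202,263). The tin is at (186,252), the orange look-alikes are at (279,245) and (168,201), and the cabinet at (355,300) faces the robot. The side picture agrees.

```bash
python3 - <<'E'
import cv2
a=cv2.imread('pics/scene0.png')[185:325,140:300]; cv2.imwrite('pics/a.png',cv2.resize(a,(640,560),interpolation=cv2.INTER_CUBIC))
a=cv2.imread('pics/side0.png')[260:460,240:440]; cv2.imwrite('pics/b.png',cv2.resize(a,(600,600),interpolation=cv2.INTER_CUBIC))
a=cv2.imread('pics/scene0.png')[230:360,270:430]; cv2.imwrite('pics/c.png',cv2.resize(a,(640,520),interpolation=cv2.INTER_CUBIC))
E
```

```text
(no output)
```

View pics/a.png

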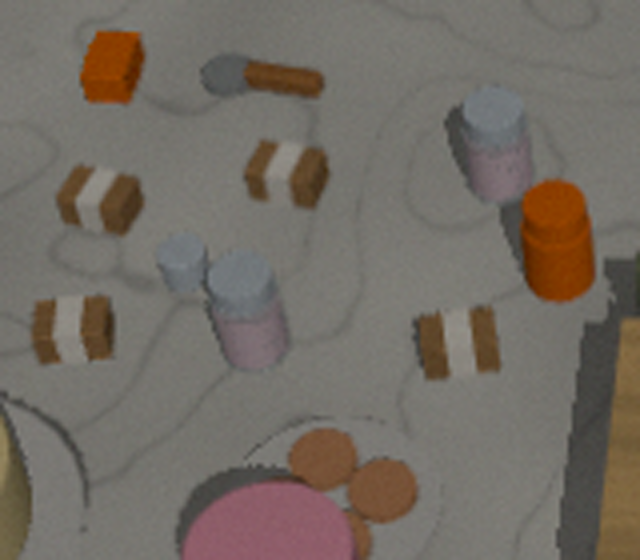

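View pics/b.png

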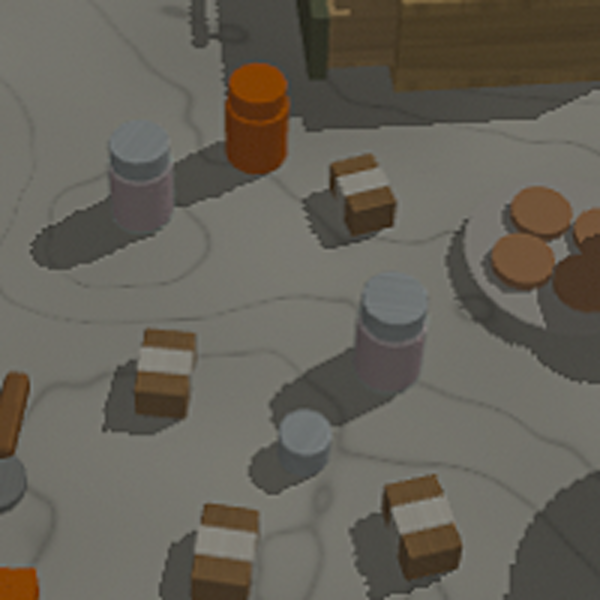

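View pics/c.png

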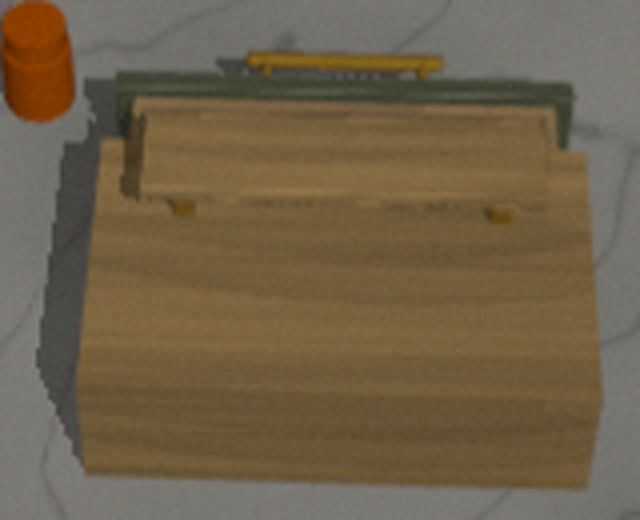

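The crops give box, jar and cabinet corners at usable precision, so I'll fit poses to both views.

```bash
cat > fit.py <<'E'
from h import *
from scipy.optimize import minimize
def hull(n,C,x,y,a,dx=.05,dy=.034,h=.028):
    c,s=np.cos(a),np.sin(a)
    P=[[x+c*i*dx/2-s*j*dy/2,y+s*i*dx/2+c*j*dy/2,k*h] for i in(-1,1) for j in(-1,1) for k in(0,1)]
    return cv2.convexHull(proj(n,P,C).astype(np.float32))
def fitbox(polys,x0,**kw):
    # polys: {cam:(C,poly)}
    def cost(p):
        s=0
        for n,(C,g) in polys.items():
            H=hull(n,C,*p,**kw); G=cv2.convexHull(np.array(g,np.float32))
            I=cv2.intersectConvexConvex(H,G)[0]; u=cv2.contourArea(H)+cv2.contourArea(G)-I; s+=1-I/u
        return s
    best=min((minimize(cost,[*x0[:2],a],method='Nelder-Mead',options=dict(initial_simplex=[[x0[0],x0[1],a],[x0[0]+.01,x0[1],a],[x0[0],x0[1]+.01,a],[x0[0],x0[1],a+.3]])) for a in np.arange(0,3.1,.4)),key=lambda r:r.fun)
    return best.x,best.fun
E
python3 - <<'E'
from fit import *
S=cam('scene');D=cam('side')
fa=lambda g:np.array(g)/4+[140,185]-.4; fb=lambda g:np.array(g)/3+[240,260]-.33; fc=lambda g:np.array(g)/4+[270,230]-.4
B={'A':[(330,170),(375,155),(395,200),(395,220),(358,234),(332,193)],'B':[(145,330),(196,332),(188,393),(187,416),(136,413),(138,350)],
'C':[(203,505),(259,509),(258,530),(250,598),(193,596),(196,540)],'D':[(385,488),(436,476),(460,543),(460,566),(410,578),(386,512)]}
A={'A':[(418,318),(492,306),(499,325),(498,370),(428,379),(420,350)],'B':[(257,140),(328,157),(328,175),(315,207),(246,192),(247,170)],
'C':[(75,165),(143,189),(141,203),(124,235),(58,213),(57,195)],'D':[(36,303),(108,294),(114,315),(114,355),(40,364),(33,330)]}
for k in A:
    x0=unproj('scene',[fa(A[k]).mean(0)],.014,S)[0]
    p,f=fitbox({'scene':(S,fa(A[k])),'side':(D,fb(B[k]))},x0)
    print(k,p[:2].round(4),np.degrees(p[2])%180,f)
for k,u,v,z in[('jarE',(494,107),(140,142),.076),('jarF',(240,272),(394,293),.076),('orange',(556,203),(257,86),.076),('tin',(183,250),(305,430),.026)]:
    print(k,unproj('scene',[fa(u)],z,S)[0].round(4),unproj('side',[fb(v)],z,D)[0].round(4))
print('cutter',unproj('scene',fa([(205,75),(322,83)]),.018,S).round(3).tolist(),'obox',unproj('scene',fa([(112,67)]),.014,S).round(3),'plate',unproj('scene',fa([(340,420),(440,500)]),.015,S).round(3).tolist())
print('top',unproj('scene',fc([(78,403),(603,403),(103,140),(585,152)]),.095,S).round(4).tolist())
print('bot',unproj('scene',fc([(85,474),(588,489)]),.0,S).round(4).tolist())
print('ledge',unproj('scene',fc([(133,100),(555,105),(548,207),(140,198)]),.14,S).round(4).tolist())
print('handle',unproj('scene',fc([(247,58),(442,64)]),.06,S).round(4).tolist())
E
```

```text
A [ 0.5693 -0.1185] 100.39786626904933 0.26776085571851393
B [ 0.4189 -0.2627] 82.38457192145023 0.2700088001763523
C [ 0.4497 -0.393 ] 78.81471799288003 0.3375023067689351
D [ 0.5682 -0.3825] 100.90686726982054 0.2506901539185842
jarE [ 0.4071 -0.1096  0.076 ] [ 0.4095 -0.113   0.076 ]
jarF [ 0.5651 -0.2574  0.076 ] [ 0.568  -0.2559  0.076 ]
orange [ 0.4961 -0.0573  0.076 ] [ 0.4965 -0.0638  0.076 ]
tin [ 0.5028 -0.3184  0.026 ] [ 0.5052 -0.3195  0.026 ]
cutter [[0.321, -0.342, 0.018], [0.327, -0.252, 0.018]] obox [[ 0.311 -0.417  0.014]] plate [[0.636, -0.188, 0.015], [0.697, -0.114, 0.015]]
top [[0.8085, 0.0001, 0.095], [0.7975, 0.2975, 0.095], [0.6121, -0.002, 0.095], [0.611, 0.2965, 0.095]]
bot [[0.7953, -0.0026, 0.0], [0.7946, 0.2987, 0.0]]
ledge [[0.6179, 0.019, 0.14], [0.6127, 0.274, 0.14], [0.692, 0.2665, 0.14], [0.6939, 0.0289, 0.14]]
handle [[0.5078, 0.0828, 0.06], [0.5085, 0.2112, 0.06]]
```

Call:
play_rows --commands '[[[0.05,0.05,0,0,0,0.017],[0.1,0.1,0,0,0,0.034],[0.15,0.15,0,0,0,0.05],[0.2,0.2,0,0,0,0.067],[0.25,0.25,0,0,0,0.083]]]' --claw -0.4 --newtons 20

```text
t: 0.57
eef_pos: [0.3045, -0.4819, 0.2162]
tool_rot: [-3.141, 0.0, 0.769]
wrist_force: [0.2, 0.1, 0.7]
finger_gap: 0.661
gripper_force: 0.0
```

Call:
play_rows --commands '[[[0.04,0.053,0,0,0,0.017],[0.08,0.107,0,0,0,0.034],[0.12,0.16,0,0,0,0.05],[0.16,0.213,0,0,0,0.067],[0.2,0.267,0,0,0,0.083]]]'

```text
t: 0.98
eef_pos: [0.4242, -0.3218, 0.2163]
tool_rot: [-3.142, 0.0, 1.291]
wrist_force: [0.6, -0.5, 0.2]
finger_gap: 0.308
gripper_force: 0.0
```

```bash
python3 - <<'E'
from h import *
s=ctrl.sense(); print(s['t'],s['eef_pos'],np.degrees(s['tool_rot']),s['finger_gap'],s['joints'].round(2))
snap('wrist','w1')
S=cam('scene');D=cam('side')
print('cake edge base pts',unproj('side',[(475,400),(520,455),(580,440),(479,443)],0.0,D).round(3).tolist(), 'mug',unproj('scene',[(214,373),(196,365),(236,362)],0,S).round(3).tolist(),unproj('side',[(470,345),(490,358)],0,D).round(3).tolist())
E
```

```text
0.9833 [ 0.42419338 -0.32178472  0.21629257] [-1.79996662e+02  1.55729956e-02  7.39506053e+01] 0.30753315192891195 [ 0.9   0.3  -0.38  1.87  0.13  0.99  0.19]
cake edge base pts [[0.77, -0.318, 0.0], [0.818, -0.436, 0.0], [0.941, -0.419, 0.0], [0.75, -0.407, 0.0]] mug [[0.874, -0.178, 0.0], [0.855, -0.224, 0.0], [0.841, -0.13, 0.0]] [[0.801, -0.184, 0.0], [0.833, -0.221, 0.0]]
```

View pics/w1.png

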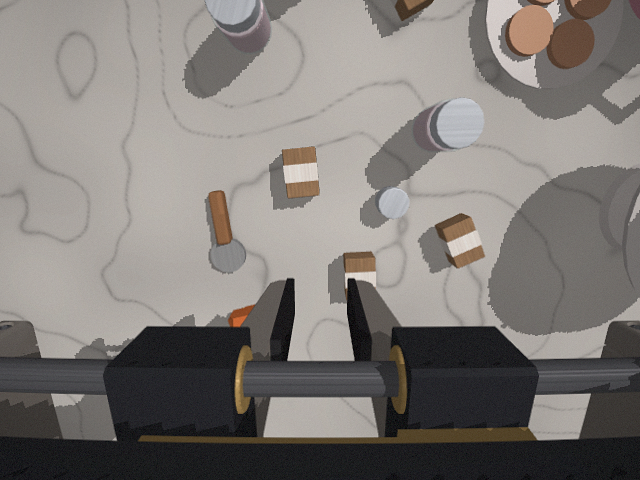

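This wrist picture shows box B at (301,172), box C at (360,270), box D at (460,240), jar F at (462,122) and the tin at (394,202). I can refine positions from these and then go on to the handle.

Call:
play_rows --commands '[[[0.01,0.06,0,0,0,0.01],[0.02,0.12,0,0,0,0.02],[0.03,0.18,0,0,0,0.03],[0.04,0.24,0,0,0,0.04],[0.05,0.3,0,0,0,0.0446]]]'

```text
t: 1.45
eef_pos: [0.4533, -0.142, 0.2163]
tool_rot: [-3.141, 0.0, 1.568]
wrist_force: [-1.0, 0.3, 0.1]
finger_gap: 0.298
gripper_force: 0.0
```

Call:
play_rows --commands '[[[0.02,0.03,0,0,0,0],[0.04,0.06,0,0,0,0],[0.06,0.09,0,0,0,0],[0.08,0.12,0,0,0,0],[0.08,0.12,0,0,0,0]]]'

```text
t: 1.87
eef_pos: [0.5033, -0.0675, 0.2165]
tool_rot: [3.14, -0.002, 1.571]
wrist_force: [-0.2, -0.0, -0.1]
finger_gap: 0.302
gripper_force: 0.0
```

```bash
python3 - <<'E'
from h import *
s=ctrl.sense(); print(s['t'],s['eef_pos'],np.degrees(s['tool_rot']),s['finger_gap'])
snap('wrist','w2')
E
```

```text
1.8667 [ 0.50328045 -0.06746791  0.21649432] [ 1.79906845e+02 -1.27554973e-01  9.00052859e+01] 0.30167120096479244
```

View pics/w2.png

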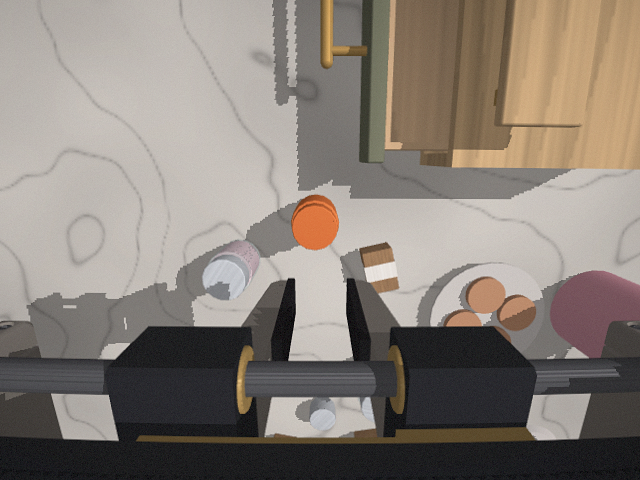

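The handle bar's right end is at (327,64) with its post at (365,51). The panel spans columns 362-386 at row 162, the ledge corners are near (500,122) and (580,126), and box A is at (379,268).

```bash
python3 - <<'E'
from h import *
C=cam('wrist')
print('handle end',unproj('wrist',[(327,66),(327,5)],.0625,C).round(4).tolist())
print('panel',unproj('wrist',[(360,162),(385,162),(364,0)],.082,C).round(4).tolist())
print('cabtop',unproj('wrist',[(450,167),(455,0),(420,165)],.095,C).round(4).tolist())
print('ledge',unproj('wrist',[(500,122),(580,126),(508,0)],.14,C).round(4).tolist())
print('A',unproj('wrist',[(360,248),(387,243),(399,285),(372,293)],.028,C).round(4).tolist())
E=unproj('wrist',[(228,279)],.076,C);print('jarE',E, 'orange',unproj('wrist',[(315,225)],.076,C))
# picture w1
c=ctrl.get_calibration('wrist');T=np.array(c['tool_from_camera']);W=np.eye(4);W[:3,:3]=R.from_euler('xyz',[-179.99666,.01557,73.95],degrees=True).as_matrix();W[:3,3]=[.42419,-.32178,.21629]
M=np.linalg.inv(W@T);C1=(C[0],C[1],M[:3,:3],M[:3,3])
print('B',unproj('wrist',[(283,150),(315,146),(319,193),(288,198)],.028,C1).round(4).tolist())
print('D',unproj('wrist',[(436,222),(466,214),(484,259),(454,267)],.028,C1).round(4).tolist())
print('jarF',unproj('wrist',[(462,122)],.076,C1),'tin',unproj('wrist',[(394,202)],.026,C1))
E
```

```text
handle end [[0.5091, 0.0794, 0.0625], [0.509, 0.127, 0.0625]]
panel [[0.5377, -0.0018, 0.082], [0.5594, -0.0018, 0.082], [0.5377, 0.1231, 0.082]]
cabtop [[0.6119, -0.0055, 0.095], [0.6054, 0.1189, 0.095], [0.5864, -0.004, 0.095]]
ledge [[0.6272, 0.0264, 0.14], [0.6851, 0.0248, 0.14], [0.6241, 0.1017, 0.14]]
A [[0.5464, -0.0938, 0.028], [0.5757, -0.0882, 0.028], [0.5917, -0.1369, 0.028], [0.5616, -0.1465, 0.028]]
jarE [[ 0.41362607 -0.11173052  0.076     ]] orange [[ 0.49821863 -0.05867927  0.076     ]]
B [[0.4106, -0.236, 0.028], [0.4428, -0.2413, 0.028], [0.4336, -0.2879, 0.028], [0.4009, -0.2839, 0.028]]
D [[0.5458, -0.3521, 0.028], [0.5787, -0.3524, 0.028], [0.5897, -0.4079, 0.028], [0.5556, -0.4078, 0.028]]
jarF [[ 0.57144724 -0.25812732  0.076     ]] tin [[ 0.5073904  -0.31905759  0.026     ]]
```

Call:
play_rows --commands '[[[0.002,0.065,0,0,0,0],[0.004,0.13,0,0,0,0],[0.006,0.195,0,0,0,0],[0.008,0.26,0,0,0,0],[0.008,0.325,0,0,0,0]]]' --claw -0.5

```text
t: 2.33
eef_pos: [0.5062, 0.1233, 0.2162]
tool_rot: [-3.142, 0.001, 1.563]
wrist_force: [0.6, 1.1, -0.4]
finger_gap: 0.25
gripper_force: 0.0
```

Call:
play_rows --commands '[[[0,0.029,-0.02,0,0,0],[0,0.029,-0.05,0,0,0],[0,0.029,-0.08,0,0,0],[0,0.029,-0.11,0,0,0],[0,0.029,-0.13,0,0,0]]]'

```text
t: 2.75
eef_pos: [0.5055, 0.1391, 0.1365]
tool_rot: [-3.139, 0.002, 1.564]
wrist_force: [-0.4, 0.2, -0.3]
finger_gap: 0.248
gripper_force: 0.0
```

```bash
python3 - <<'E'
from h import *
s=ctrl.sense(); print(s['t'],s['eef_pos'],np.degrees(s['tool_rot']),s['finger_gap'],s['wrist_force'])
im=snap('wrist','w3')
E
```

```text
2.75 [0.50551551 0.13909058 0.13647114] [-1.79871044e+02  8.96932507e-02  8.96352263e+01] 0.24817531570919024 [-0.36554443  0.22827836 -0.32943178]
```

View pics/w3.png

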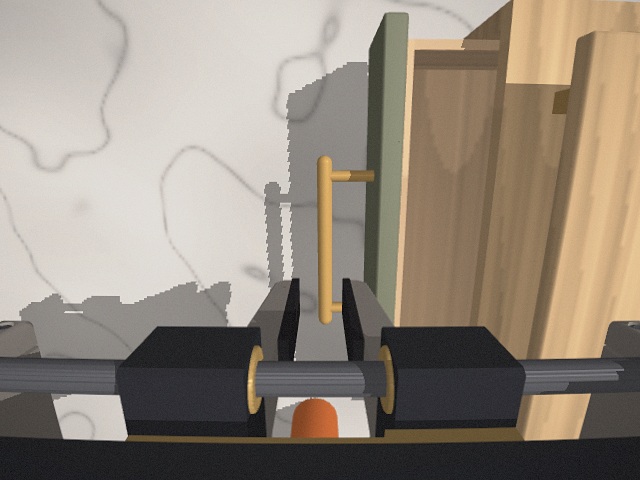

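The bar sits laterally between the fingers, from (325,158) to (325,320). The panel's far top corner is at (390,13).

```bash
python3 - <<'E'
from h import *
C=cam('wrist')
s=ctrl.sense();print(s['eef_pos'])
print('bar',unproj('wrist',[(325,158),(325,320)],.06,C).round(4).tolist())
print('panel',unproj('wrist',[(385,14),(407,14),(393,325)],.082,C).round(4).tolist())
print('ledge',unproj('wrist',[(578,38),(640,32)],.14,C).round(4).tolist())
E
```

```text
[0.50447215 0.13878448 0.13484156]
bar [[0.5087, 0.2099, 0.06], [0.5084, 0.0861, 0.06]]
panel [[0.5435, 0.2913, 0.082], [0.5563, 0.2913, 0.082], [0.5573, 0.0931, 0.082]]
ledge [[0.6197, 0.2622, 0.14], [0.6483, 0.2656, 0.14]]
```

Call:
play_rows --commands '[[[0,0,-0.02,0,0,0],[0,0,-0.05,0,0,0],[0,0,-0.09,0,0,0],[0,0,-0.13,0,0,0],[0,0,-0.13,0,0,0]]]'

```text
t: 3.22
eef_pos: [0.5041, 0.1393, 0.057]
tool_rot: [-3.136, 0.002, 1.565]
wrist_force: [-0.6, 0.8, -0.7]
finger_gap: 0.247
gripper_force: 0.0
```

Call:
play_rows --commands '[[[0,0,0,0,0,0],[0,0,0,0,0,0],[0,0,0,0,0,0],[0,0,0,0,0,0],[0,0,0,0,0,0]]]' --claw -1

```text
t: 3.63
eef_pos: [0.5081, 0.1414, 0.0627]
tool_rot: [3.138, -0.0, 1.566]
wrist_force: [-1.3, -1.7, 11.1]
finger_gap: 0.06
gripper_force: 16.3
```

Call:
play_rows --commands '[[[-0.015,0,0,0,0,0],[-0.03,0,0,0,0,0],[-0.045,0,0,0,0,0],[-0.06,0,0,0,0,0],[-0.075,0,0,0,0,0]]]'

```text
t: 4.05
eef_pos: [0.4655, 0.1416, 0.0642]
tool_rot: [3.132, -0.001, 1.565]
wrist_force: [1.1, -2.3, 18.1]
finger_gap: 0.005
gripper_force: 9.2
```

Call:
play_rows --commands '[[[-0.015,0,0,0,0,0],[-0.03,0,0,0,0,0],[-0.045,0,0,0,0,0],[-0.052,0,0,0,0,0],[-0.052,0,0,0,0,0]]]'

```text
t: 4.47
eef_pos: [0.4333, 0.1415, 0.0641]
tool_rot: [3.133, 0.0, 1.566]
wrist_force: [-1.3, -2.6, 22.1]
finger_gap: 0.005
gripper_force: 11.4
```

```bash
python3 - <<'E'
from h import *
s=ctrl.sense(); print(s['t'],s['eef_pos'],s['finger_gap'],s['gripper_force'],s['wrist_force'])
im=snap('wrist','w4')
E
```

```text
4.4667 [0.43329884 0.14151804 0.06407665] 0.005405744469629448 11.43723875284195 [-1.347543   -2.57538686 22.12571211]
```

View pics/w4.png

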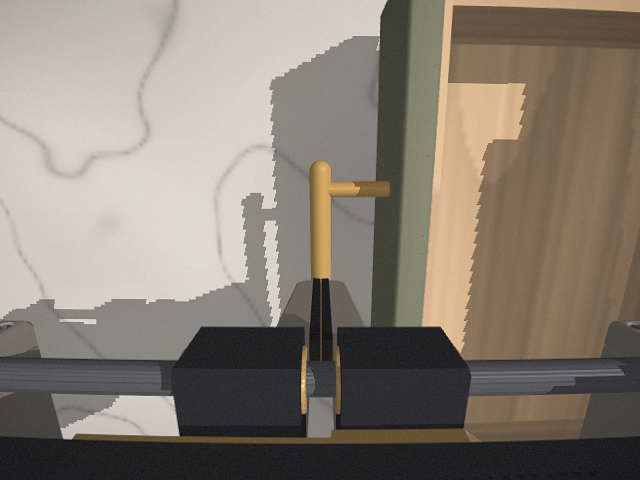

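The drawer came out with the handle at (320,220). The fingers look odd on the bar, so I'll release carefully and lift off.

Call:
play_rows --commands '[[[0,0,0.01,0,0,0],[0,0,0.01,0,0,0],[0,0,0.01,0,0,0],[0,0,0.01,0,0,0],[0,0,0.01,0,0,0]]]' --claw -0.5

```text
t: 4.93
eef_pos: [0.4299, 0.1408, 0.0661]
tool_rot: [-3.141, 0.0, 1.566]
wrist_force: [0.9, -0.2, -0.5]
finger_gap: 0.251
gripper_force: 0.0
```

```bash
python3 - <<'E'
from h import *
s=ctrl.sense(); print(s['t'],s['eef_pos'],s['finger_gap'],s['gripper_force'],s['wrist_force'])
C=cam('wrist')
print('bar',unproj('wrist',[(320,162),(320,278)],.06,C).round(4).tolist())
E
```

```text
4.9333 [0.42990626 0.14083721 0.06609182] 0.25055065150055167 0.0 [ 0.85856801 -0.1966234  -0.53788409]
bar [[0.4309, 0.2104, 0.06], [0.4306, 0.1488, 0.06]]
```

Call:
play_rows --commands '[[[0,0,0.04,0,0,0],[0,0,0.09,0,0,0],[0,0,0.14,0,0,0],[0,0,0.18,0,0,0],[0,0,0.22,0,0,0]]]'

```text
t: 5.35
eef_pos: [0.4298, 0.141, 0.1993]
tool_rot: [-3.141, -0.0, 1.566]
wrist_force: [0.2, 0.4, 0.4]
finger_gap: 0.251
gripper_force: 0.0
```

Call:
play_rows --commands '[[[0.023,-0.043,0,0,0,0.004],[0.047,-0.087,0,0,0,0.008],[0.07,-0.13,0,0,0,0.012],[0.093,-0.173,0,0,0,0.016],[0.116,-0.216,0,0,0,0.02]]]' --claw 0.3

```text
t: 5.77
eef_pos: [0.4999, 0.01, 0.1979]
tool_rot: [-3.141, 0.0, 1.693]
wrist_force: [0.4, 0.9, -0.3]
finger_gap: 0.588
gripper_force: 0.0
```

Call:
play_rows --commands '[[[0.023,-0.043,0,0,0,0.004],[0.047,-0.087,0,0,0,0.008],[0.07,-0.13,0,0,0,0.012],[0.093,-0.173,0,0,0,0.016],[0.116,-0.216,0,0,0,0.02]]]'

```text
t: 6.18
eef_pos: [0.5695, -0.1196, 0.1976]
tool_rot: [-3.141, -0.001, 1.818]
wrist_force: [1.1, 0.8, -0.0]
finger_gap: 0.654
gripper_force: 0.0
```

```bash
python3 - <<'E'
from h import *
s=ctrl.sense(); print(s['t'],s['eef_pos'],np.degrees(s['tool_rot'][2]),s['finger_gap'])
a=snap('wrist','w5');b=snap('scene','scene1');c=snap('side','side1')
cv2.imwrite('pics/m.png',np.vstack([np.hstack([cv2.resize(b[180:330,120:300],(360,300)),cv2.resize(c[250:480,200:440],(313,300))]),np.pad(cv2.resize(a,(400,300)),((0,0),(0,273),(0,0)))])[:,:,::-1])
E
```

```text
6.1833 [ 0.56948793 -0.11958649  0.19755766] 104.18912850975947 0.654038181910358
```

View pics/m.png

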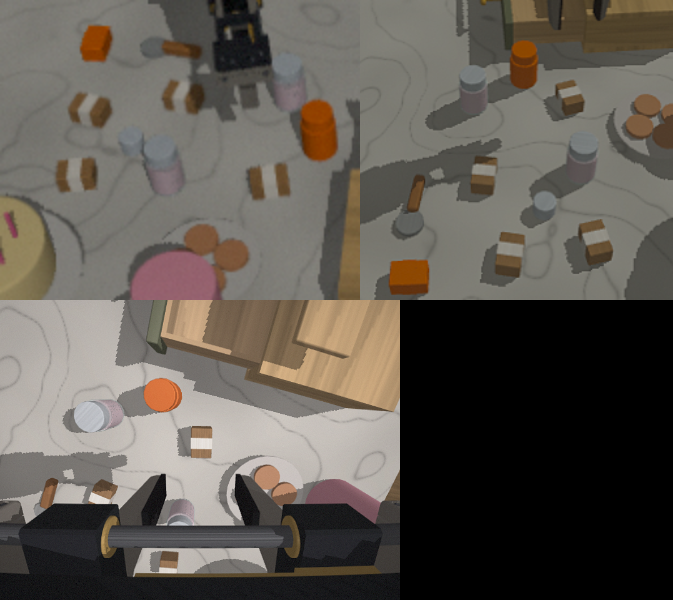

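The picture shows all four boxes where they were, with box A aligned to the gripper. I'll refine it with a colour-based fit.

```bash
cat >> fit.py <<'E'
def boxmask(im,px,r=45):
    hsv=cv2.cvtColor(im,cv2.COLOR_RGB2HSV).astype(int); h,s,v=hsv[...,0],hsv[...,1],hsv[...,2]
    m=((h>=5)&(h<=20)&(s>80)&(s<215)&(v>25)).astype(np.uint8)
    w=np.zeros_like(m); cv2.circle(w,tuple(int(round(a)) for a in px),int(r),1,-1); m&=w
    m=cv2.morphologyEx(m,cv2.MORPH_OPEN,np.ones((2,2),np.uint8))
    return cv2.convexHull(np.argwhere(m)[:,::-1].astype(np.float32)).reshape(-1,2)
def locate(n,im,C,xy,r=45,**kw):
    px=proj(n,[[*xy,.014]],C)[0]; g=boxmask(im,px,r); p,f=fitbox({n:(C,g)},xy,**kw)
    return p[:2].round(4),round(np.degrees(p[2])%180,1),round(f,3)
E
python3 - <<'E'
from fit import *
ld=lambda f:cv2.imread('pics/%s.png'%f)[:,:,::-1].copy()
C=cam('wrist');print('A',locate('wrist',ld('w5'),C,(.569,-.117)))
for k,xy in dict(A=(.569,-.117),B=(.42,-.263),C=(.45,-.393),D=(.568,-.381)).items():
    print(k,locate('side',ld('side1'),cam('side'),xy,16),locate('scene',ld('scene1'),cam('scene'),xy,13))
E
```

```text
A (array([ 0.5733, -0.1211]), np.float64(103.9), np.float64(0.092))
A (array([ 0.5715, -0.1221]), np.float64(96.5), np.float64(0.105)) (array([ 0.5694, -0.1161]), np.float64(102.8), np.float64(0.114))
B (array([ 0.4211, -0.2629]), np.float64(83.6), np.float64(0.118)) (array([ 0.4204, -0.2594]), np.float64(89.3), np.float64(0.138))
C (array([ 0.4514, -0.3922]), np.float64(81.3), np.float64(0.183)) (array([ 0.4507, -0.3904]), np.float64(68.3), np.float64(0.157))
D (array([ 0.5705, -0.3811]), np.float64(95.0), np.float64(0.177)) (array([ 0.5706, -0.3805]), np.float64(107.2), np.float64(0.129))
```

Call:
play_rows --commands '[[[0.003,0,-0.04,0,0,0],[0.003,0,-0.09,0,0,0],[0.003,0,-0.14,0,0,0],[0.003,0,-0.18,0,0,0],[0.003,0,-0.21,0,0,0]]]'

```text
t: 6.75
eef_pos: [0.5693, -0.1164, 0.0698]
tool_rot: [-3.139, -0.002, 1.819]
wrist_force: [-0.1, 0.2, 2.3]
finger_gap: 0.651
gripper_force: 0.0
```

Call:
play_rows --commands '[[[0,0,-0.02,0,0,0],[0,0,-0.04,0,0,0],[0,0,-0.06,0,0,0],[0,0,-0.076,0,0,0],[0,0,-0.076,0,0,0]]]'

```text
t: 7.17
eef_pos: [0.5701, -0.1179, 0.0251]
tool_rot: [-3.139, -0.001, 1.817]
wrist_force: [-0.0, -0.4, -0.5]
finger_gap: 0.652
gripper_force: 0.0
```

Call:
play_rows --commands '[[[0,0,0,0,0,0],[0,0,0,0,0,0],[0,0,0,0,0,0],[0,0,0,0,0,0],[0,0,0,0,0,0]]]' --claw -1 --newtons 15

```text
t: 7.58
eef_pos: [0.5716, -0.1184, 0.0274]
tool_rot: [3.141, 0.001, 1.817]
wrist_force: [-0.4, -0.2, 1.9]
finger_gap: 0.365
gripper_force: 15.0
```

Call:
play_rows --commands '[[[0,0,0.03,0,0,0],[0,0,0.08,0,0,0],[0,0,0.13,0,0,0],[0,0,0.18,0,0,0],[0,0,0.22,0,0,0]]]'

```text
t: 8.0
eef_pos: [0.5716, -0.1182, 0.1611]
tool_rot: [3.14, 0.001, 1.817]
wrist_force: [0.6, -0.5, -1.1]
finger_gap: 0.364
gripper_force: 15.0
```

Call:
play_rows --commands '[[[-0.015,0.055,0.01,0,0,-0.008],[-0.03,0.11,0.02,0,0,-0.016],[-0.047,0.17,0.02,0,0,-0.024],[-0.063,0.23,0.02,0,0,-0.032],[-0.078,0.284,0.02,0,0,-0.039]]]'

```text
t: 8.42
eef_pos: [0.5235, 0.0541, 0.1712]
tool_rot: [3.141, -0.0, 1.57]
wrist_force: [0.2, 0.2, -0.4]
finger_gap: 0.361
gripper_force: 15.0
```

Call:
play_rows --commands '[[[0,0,-0.02,0,0,0],[0,0,-0.06,0,0,0],[0,0,-0.11,0,0,0],[0,0,-0.16,0,0,0],[0,0,-0.18,0,0,0]]]'

```text
t: 8.83
eef_pos: [0.5221, 0.0515, 0.0595]
tool_rot: [-3.137, 0.001, 1.573]
wrist_force: [-0.6, 0.3, -0.6]
finger_gap: 0.363
gripper_force: 15.0
```

Call:
play_rows --commands '[[[0,0,-0.01,0,0,0],[0,0,-0.02,0,0,0],[0,0,-0.022,0,0,0],[0,0,-0.022,0,0,0],[0,0,-0.022,0,0,0]]]'

```text
t: 9.25
eef_pos: [0.5253, 0.0522, 0.0506]
tool_rot: [3.139, -0.0, 1.572]
wrist_force: [-0.4, 0.2, -0.1]
finger_gap: 0.363
gripper_force: 15.0
```

Call:
play_rows --commands '[[[0,0,0,0,0,0],[0,0,0,0,0,0],[0,0,0,0,0,0],[0,0,0,0,0,0],[0,0,0,0,0,0]]]' --claw 0.08

```text
t: 9.67
eef_pos: [0.525, 0.0522, 0.0499]
tool_rot: [3.14, -0.0, 1.572]
wrist_force: [1.1, 0.1, 1.4]
finger_gap: 0.539
gripper_force: 0.8
```

Call:
play_rows --commands '[[[0,0,0.03,0,0,0],[0,0,0.08,0,0,0],[0,0,0.13,0,0,0],[0,0,0.18,0,0,0],[0,0,0.22,0,0,0]]]'

```text
t: 10.08
eef_pos: [0.5243, 0.0524, 0.1834]
tool_rot: [3.141, -0.0, 1.573]
wrist_force: [0.6, 0.4, -1.0]
finger_gap: 0.54
gripper_force: 0.0
```

Call:
play_rows --commands '[[[-0.017,-0.05,0,0,0,-0.002],[-0.034,-0.1,0,0,0,-0.004],[-0.051,-0.15,0,0,0,-0.006],[-0.068,-0.2,0,0,0,-0.008],[-0.085,-0.25,0,0,0,-0.009]]]' --claw 0.3

```text
t: 10.5
eef_pos: [0.4722, -0.099, 0.1815]
tool_rot: [-3.141, 0.0, 1.515]
wrist_force: [-0.4, -0.2, -0.0]
finger_gap: 0.649
gripper_force: 0.0
```

Call:
play_rows --commands '[[[-0.017,-0.055,0,0,0,-0.002],[-0.034,-0.11,0,0,0,-0.004],[-0.051,-0.165,0,0,0,-0.006],[-0.068,-0.22,0,0,0,-0.008],[-0.088,-0.274,0,0,0,-0.009]]]'

```text
t: 10.92
eef_pos: [0.4196, -0.2636, 0.1815]
tool_rot: [-3.141, -0.0, 1.459]
wrist_force: [0.8, 0.2, -0.0]
finger_gap: 0.649
gripper_force: 0.0
```

```bash
cat > chk.py <<'E'
from fit import *; import sys
s=ctrl.sense(); print(round(s['t'],2),s['eef_pos'].round(4),np.degrees(s['tool_rot'][2]).round(1),s['finger_gap'].round(3))
im=dict(side=ctrl.camera('side'),scene=ctrl.camera('scene'),wrist=None)
for n in('side','scene'): cv2.imwrite('pics/last_%s.png'%n,im[n][:,:,::-1])
bx=dict(A=(.525,.052),B=(.4207,-.262),C=(.451,-.392),D=(.570,-.381))
for k in sys.argv[1]:
    for n,r in(('side',20),('scene',16)):
        try: print(k,n,*locate(n,im[n],cam(n),bx[k],r))
        except Exception as e: print(k,n,'none',type(e).__name__)
E
python3 chk.py BCD
```

```text
Traceback (most recent call last):
  File "chk.py", line 2, in <module>
    s=ctrl.sense(); print(round(s['t'],2),s['eef_pos'].round(4),np.degrees(s['tool_rot'][2]).round(1),s['finger_gap'].round(3))
                                                                                                      ^^^^^^^^^^^^^^^^^^^^^
AttributeError: 'float' object has no attribute 'round'
```

```bash
sed -i "s/s\['finger_gap'\].round(3)/s['finger_gap']/" chk.py; python3 chk.py BCD
```

```text
10.92 [ 0.4196 -0.2636  0.1815] 83.6 0.64873544295136
B side [ 0.4211 -0.263 ] 83.5 0.116
B scene [ 0.4203 -0.2595] 89.3 0.143
C side [ 0.4511 -0.3947] 81.2 0.095
C scene [ 0.4502 -0.3888] 95.9 0.165
D side [ 0.5708 -0.3848] 94.9 0.104
D scene [ 0.5706 -0.3804] 107.1 0.129
```

Call:
play_rows --commands '[[[0.002,0.002,-0.04,0,0,0],[0.002,0.002,-0.09,0,0,0],[0.002,0.002,-0.14,0,0,0],[0.002,0.002,-0.18,0,0,0],[0.002,0.002,-0.2,0,0,0]]]'

```text
t: 11.43
eef_pos: [0.4201, -0.2591, 0.0588]
tool_rot: [-3.137, -0.003, 1.46]
wrist_force: [-1.0, 0.9, -0.1]
finger_gap: 0.651
gripper_force: 0.0
```

Call:
play_rows --commands '[[[0,0,-0.02,0,0,0],[0,0,-0.04,0,0,0],[0,0,-0.058,0,0,0],[0,0,-0.058,0,0,0],[0,0,-0.058,0,0,0]]]'

```text
t: 11.85
eef_pos: [0.4219, -0.2609, 0.0267]
tool_rot: [-3.141, -0.0, 1.459]
wrist_force: [0.9, -1.0, -0.4]
finger_gap: 0.651
gripper_force: 0.0
```

Call:
play_rows --commands '[[[0,0,0,0,0,0],[0,0,0,0,0,0],[0,0,0,0,0,0],[0,0,0,0,0,0],[0,0,0,0,0,0]]]' --claw -1

```text
t: 12.27
eef_pos: [0.4219, -0.2613, 0.0272]
tool_rot: [3.141, 0.001, 1.459]
wrist_force: [-0.8, 0.4, 3.4]
finger_gap: 0.363
gripper_force: 14.8
```

Call:
play_rows --commands '[[[0,0,0.03,0,0,0],[0,0,0.08,0,0,0],[0,0,0.13,0,0,0],[0,0,0.18,0,0,0],[0,0,0.24,0,0,0]]]'

```text
t: 12.68
eef_pos: [0.4208, -0.2605, 0.1713]
tool_rot: [-3.14, -0.001, 1.459]
wrist_force: [0.5, 0.0, -0.4]
finger_gap: 0.365
gripper_force: 14.8
```

Call:
play_rows --commands '[[[0.017,0.06,0,0,0,0.002],[0.034,0.12,0,0,0,0.004],[0.051,0.18,0,0,0,0.006],[0.068,0.24,0,0,0,0.008],[0.087,0.3,0,0,0,0.009]]]'

```text
t: 13.1
eef_pos: [0.4738, -0.0796, 0.171]
tool_rot: [3.141, 0.001, 1.516]
wrist_force: [0.1, -0.1, -1.6]
finger_gap: 0.364
gripper_force: 14.8
```

Call:
play_rows --commands '[[[0.017,0.06,0,0,0,0.002],[0.034,0.12,0,0,0,0.004],[0.051,0.19,0,0,0,0.006],[0.07,0.26,0,0,0,0.008],[0.087,0.328,0,0,0,0.009]]]'

```text
t: 13.52
eef_pos: [0.5254, 0.1137, 0.1708]
tool_rot: [3.141, 0.0, 1.572]
wrist_force: [0.0, -0.3, -0.4]
finger_gap: 0.363
gripper_force: 14.8
```

Call:
play_rows --commands '[[[0,0,-0.02,0,0,0],[0,0,-0.06,0,0,0],[0,0,-0.11,0,0,0],[0,0,-0.16,0,0,0],[0,0,-0.18,0,0,0]]]'

```text
t: 13.93
eef_pos: [0.5227, 0.1111, 0.0592]
tool_rot: [-3.136, 0.001, 1.572]
wrist_force: [-0.8, -0.9, -1.1]
finger_gap: 0.364
gripper_force: 14.8
```

Call:
play_rows --commands '[[[0,0,-0.01,0,0,0],[0,0,-0.02,0,0,0],[0,0,-0.02,0,0,0],[0,0,-0.02,0,0,0],[0,0,-0.02,0,0,0]]]'

```text
t: 14.35
eef_pos: [0.5262, 0.1123, 0.052]
tool_rot: [3.139, -0.0, 1.572]
wrist_force: [-0.3, 1.1, -0.1]
finger_gap: 0.363
gripper_force: 14.8
```

Call:
play_rows --commands '[[[0,0,0,0,0,0],[0,0,0,0,0,0],[0,0,0,0,0,0],[0,0,0,0,0,0],[0,0,0,0,0,0]]]' --claw 0.08

```text
t: 14.77
eef_pos: [0.5254, 0.1121, 0.0509]
tool_rot: [3.141, -0.0, 1.572]
wrist_force: [-0.7, -0.2, -0.2]
finger_gap: 0.539
gripper_force: 0.0
```

Call:
play_rows --commands '[[[0,0,0.03,0,0,0],[0,0,0.08,0,0,0],[0,0,0.13,0,0,0],[0,0,0.18,0,0,0],[0,0,0.22,0,0,0]]]'

```text
t: 15.18
eef_pos: [0.5255, 0.1124, 0.1849]
tool_rot: [3.14, -0.0, 1.573]
wrist_force: [0.1, -0.7, 0.8]
finger_gap: 0.537
gripper_force: 0.0
```

Call:
play_rows --commands '[[[-0.008,-0.056,0,0,0,-0.002],[-0.016,-0.112,0,0,0,-0.004],[-0.024,-0.168,0,0,0,-0.006],[-0.032,-0.224,0,0,0,-0.008],[-0.041,-0.28,0,0,0,-0.01]]]' --claw 0.3

```text
t: 15.6
eef_pos: [0.5002, -0.0574, 0.1829]
tool_rot: [3.141, 0.0, 1.509]
wrist_force: [0.1, -0.3, 0.4]
finger_gap: 0.647
gripper_force: 0.0
```

Call:
play_rows --commands '[[[-0.008,-0.056,0,0,0,-0.002],[-0.016,-0.112,0,0,0,-0.004],[-0.024,-0.168,0,0,0,-0.006],[-0.032,-0.224,0,0,0,-0.008],[-0.041,-0.28,0,0,0,-0.009]]]'

```text
t: 16.02
eef_pos: [0.4755, -0.2255, 0.1829]
tool_rot: [3.141, 0.0, 1.452]
wrist_force: [-0.6, 0.4, -0.2]
finger_gap: 0.649
gripper_force: 0.0
```

Call:
play_rows --commands '[[[-0.008,-0.056,0,0,0,-0.002],[-0.016,-0.112,0,0,0,-0.004],[-0.024,-0.168,0,0,0,-0.006],[-0.032,-0.224,0,0,0,-0.008],[-0.041,-0.28,0,0,0,-0.009]]]'

```text
t: 16.43
eef_pos: [0.451, -0.3935, 0.1827]
tool_rot: [3.141, 0.0, 1.396]
wrist_force: [1.0, -0.2, -0.3]
finger_gap: 0.649
gripper_force: 0.0
```

```bash
python3 chk.py CD
```

```text
16.43 [ 0.451  -0.3935  0.1827] 80.0 0.6494250893378612
C side [ 0.4511 -0.3947] 81.2 0.095
C scene [ 0.4507 -0.3904] 68.3 0.157
D side [ 0.5708 -0.3848] 94.9 0.104
D scene [ 0.5706 -0.3804] 107.1 0.129
```

Call:
play_rows --commands '[[[0,0,-0.04,0,0,0],[0,0,-0.09,0,0,0],[0,0,-0.14,0,0,0],[0,0,-0.18,0,0,0],[0,0,-0.2,0,0,0]]]'

```text
t: 16.95
eef_pos: [0.4499, -0.39, 0.0595]
tool_rot: [-3.138, -0.003, 1.397]
wrist_force: [-0.2, 0.4, -0.6]
finger_gap: 0.654
gripper_force: 0.0
```

Call:
play_rows --commands '[[[0,0,-0.02,0,0,0],[0,0,-0.04,0,0,0],[0,0,-0.06,0,0,0],[0,0,-0.06,0,0,0],[0,0,-0.06,0,0,0]]]'

```text
t: 17.37
eef_pos: [0.4515, -0.3918, 0.0266]
tool_rot: [-3.141, -0.0, 1.396]
wrist_force: [-0.3, -0.8, -0.0]
finger_gap: 0.653
gripper_force: 0.0
```

Call:
play_rows --commands '[[[0,0,0,0,0,0],[0,0,0,0,0,0],[0,0,0,0,0,0],[0,0,0,0,0,0],[0,0,0,0,0,0]]]' --claw -1

```text
t: 17.78
eef_pos: [0.4516, -0.3923, 0.0274]
tool_rot: [3.141, 0.001, 1.396]
wrist_force: [-0.9, 0.5, 3.1]
finger_gap: 0.367
gripper_force: 14.9
```

Call:
play_rows --commands '[[[0,0,0.03,0,0,0],[0,0,0.08,0,0,0],[0,0,0.13,0,0,0],[0,0,0.18,0,0,0],[0,0,0.24,0,0,0]]]'

```text
t: 18.2
eef_pos: [0.4505, -0.3913, 0.1711]
tool_rot: [-3.14, -0.001, 1.396]
wrist_force: [0.4, -0.8, -0.9]
finger_gap: 0.368
gripper_force: 14.9
```

Call:
play_rows --commands '[[[0.008,0.062,0,0,0,0.002],[0.016,0.125,0,0,0,0.004],[0.024,0.188,0,0,0,0.006],[0.032,0.252,0,0,0,0.008],[0.041,0.316,0,0,0,0.01]]]'

```text
t: 18.62
eef_pos: [0.4757, -0.2008, 0.171]
tool_rot: [3.141, 0.001, 1.459]
wrist_force: [-0.1, 0.4, 0.2]
finger_gap: 0.36
gripper_force: 14.9
```

Call:
play_rows --commands '[[[0.008,0.062,0,0,0,0.002],[0.016,0.125,0,0,0,0.004],[0.024,0.188,0,0,0,0.006],[0.032,0.252,0,0,0,0.008],[0.041,0.316,0,0,0,0.009]]]'

```text
t: 19.03
eef_pos: [0.5004, -0.0111, 0.171]
tool_rot: [3.141, 0.0, 1.516]
wrist_force: [0.9, -0.1, -0.3]
finger_gap: 0.366
gripper_force: 14.9
```

Call:
play_rows --commands '[[[0.008,0.062,0,0,0,0.002],[0.016,0.125,0,0,0,0.004],[0.024,0.188,0,0,0,0.006],[0.032,0.252,0,0,0,0.008],[0.041,0.316,0,0,0,0.009]]]'

```text
t: 19.45
eef_pos: [0.5251, 0.1785, 0.1709]
tool_rot: [3.141, 0.0, 1.573]
wrist_force: [0.8, 0.4, -1.1]
finger_gap: 0.366
gripper_force: 14.9
```

Call:
play_rows --commands '[[[0,0,-0.02,0,0,0],[0,0,-0.06,0,0,0],[0,0,-0.11,0,0,0],[0,0,-0.16,0,0,0],[0,0,-0.18,0,0,0]]]'

```text
t: 19.87
eef_pos: [0.523, 0.1756, 0.0592]
tool_rot: [-3.137, 0.002, 1.572]
wrist_force: [-0.1, -0.6, -0.1]
finger_gap: 0.363
gripper_force: 14.9
```

Call:
play_rows --commands '[[[0,0,-0.01,0,0,0],[0,0,-0.02,0,0,0],[0,0,-0.02,0,0,0],[0,0,-0.02,0,0,0],[0,0,-0.02,0,0,0]]]'

```text
t: 20.28
eef_pos: [0.5262, 0.1772, 0.052]
tool_rot: [3.139, -0.001, 1.572]
wrist_force: [0.0, -0.5, -0.9]
finger_gap: 0.364
gripper_force: 14.9
```

Call:
play_rows --commands '[[[0,0,0,0,0,0],[0,0,0,0,0,0],[0,0,0,0,0,0],[0,0,0,0,0,0],[0,0,0,0,0,0]]]' --claw 0.08

```text
t: 20.7
eef_pos: [0.5253, 0.1769, 0.0509]
tool_rot: [3.141, -0.0, 1.572]
wrist_force: [-0.1, 0.0, -0.5]
finger_gap: 0.543
gripper_force: 0.0
```

Call:
play_rows --commands '[[[0,0,0.03,0,0,0],[0,0,0.08,0,0,0],[0,0,0.13,0,0,0],[0,0,0.18,0,0,0],[0,0,0.22,0,0,0]]]'

```text
t: 21.12
eef_pos: [0.5255, 0.1772, 0.1849]
tool_rot: [3.14, -0.0, 1.573]
wrist_force: [0.9, 0.6, 0.1]
finger_gap: 0.541
gripper_force: 0.0
```

Call:
play_rows --commands '[[[0.005,-0.062,0,0,0,0.002],[0.01,-0.124,0,0,0,0.004],[0.015,-0.186,0,0,0,0.006],[0.02,-0.248,0,0,0,0.008],[0.025,-0.31,0,0,0,0.01]]]' --claw 0.3

```text
t: 21.53
eef_pos: [0.5401, -0.0108, 0.1829]
tool_rot: [3.141, 0.0, 1.636]
wrist_force: [1.0, 0.6, -0.3]
finger_gap: 0.651
gripper_force: 0.0
```

Call:
play_rows --commands '[[[0.005,-0.062,0,0,0,0.002],[0.01,-0.124,0,0,0,0.004],[0.015,-0.186,0,0,0,0.006],[0.02,-0.248,0,0,0,0.008],[0.025,-0.31,0,0,0,0.01]]]'

```text
t: 21.95
eef_pos: [0.555, -0.197, 0.1828]
tool_rot: [3.142, 0.0, 1.698]
wrist_force: [0.8, 0.3, -0.1]
finger_gap: 0.647
gripper_force: 0.0
```

Call:
play_rows --commands '[[[0.005,-0.062,0,0,0,0.002],[0.01,-0.124,0,0,0,0.004],[0.015,-0.186,0,0,0,0.006],[0.02,-0.248,0,0,0,0.008],[0.025,-0.31,0,0,0,0.01]]]'

```text
t: 22.37
eef_pos: [0.5699, -0.3829, 0.1826]
tool_rot: [-3.141, -0.0, 1.761]
wrist_force: [1.0, 0.4, -0.3]
finger_gap: 0.65
gripper_force: 0.0
```

```bash
python3 chk.py D
```

```text
22.37 [ 0.5699 -0.3829  0.1826] 100.9 0.6501456529502581
D side [ 0.5708 -0.3848] 94.9 0.104
D scene [ 0.5706 -0.3803] 106.7 0.128
```

Call:
play_rows --commands '[[[0,0,-0.04,0,0,0],[0,0,-0.09,0,0,0],[0,0,-0.14,0,0,0],[0,0,-0.18,0,0,0],[0,0,-0.2,0,0,0]]]'

```text
t: 22.88
eef_pos: [0.5683, -0.3796, 0.059]
tool_rot: [-3.138, -0.004, 1.761]
wrist_force: [0.2, 0.4, 0.2]
finger_gap: 0.649
gripper_force: 0.0
```

Call:
play_rows --commands '[[[0,0,-0.02,0,0,0],[0,0,-0.04,0,0,0],[0,0,-0.06,0,0,0],[0,0,-0.06,0,0,0],[0,0,-0.06,0,0,0]]]'

```text
t: 23.3
eef_pos: [0.5703, -0.381, 0.0266]
tool_rot: [-3.141, -0.0, 1.761]
wrist_force: [0.2, 0.1, 0.7]
finger_gap: 0.651
gripper_force: 0.0
```

Call:
play_rows --commands '[[[0,0,0,0,0,0],[0,0,0,0,0,0],[0,0,0,0,0,0],[0,0,0,0,0,0],[0,0,0,0,0,0]]]' --claw -1

```text
t: 23.72
eef_pos: [0.5705, -0.3814, 0.0274]
tool_rot: [3.141, 0.001, 1.761]
wrist_force: [-0.4, 0.5, 2.3]
finger_gap: 0.364
gripper_force: 15.0
```

Call:
play_rows --commands '[[[0,0,0.03,0,0,0],[0,0,0.08,0,0,0],[0,0,0.13,0,0,0],[0,0,0.18,0,0,0],[0,0,0.24,0,0,0]]]'

```text
t: 24.13
eef_pos: [0.5692, -0.3806, 0.1708]
tool_rot: [-3.14, -0.002, 1.761]
wrist_force: [0.1, -0.3, -0.5]
finger_gap: 0.363
gripper_force: 15.0
```

Call:
play_rows --commands '[[[-0.004,0.052,0,0,0,-0.002],[-0.008,0.104,0,0,0,-0.004],[-0.012,0.156,0,0,0,-0.006],[-0.016,0.208,0,0,0,-0.007],[-0.019,0.259,0,0,0,-0.008]]]'

```text
t: 24.55
eef_pos: [0.5583, -0.2242, 0.1709]
tool_rot: [3.142, 0.0, 1.71]
wrist_force: [0.6, 0.4, -1.3]
finger_gap: 0.362
gripper_force: 15.0
```

Call:
play_rows --commands '[[[-0.004,0.052,0,0,0,-0.002],[-0.008,0.104,0,0,0,-0.004],[-0.012,0.156,0,0,0,-0.006],[-0.016,0.208,0,0,0,-0.007],[-0.019,0.259,0,0,0,-0.008]]]'

```text
t: 24.97
eef_pos: [0.5469, -0.0688, 0.1709]
tool_rot: [3.141, 0.0, 1.66]
wrist_force: [-0.6, -0.1, -1.1]
finger_gap: 0.364
gripper_force: 15.0
```

Call:
play_rows --commands '[[[-0.004,0.052,0,0,0,-0.002],[-0.008,0.104,0,0,0,-0.004],[-0.012,0.156,0,0,0,-0.006],[-0.016,0.208,0,0,0,-0.007],[-0.019,0.259,0,0,0,-0.008]]]'

```text
t: 25.38
eef_pos: [0.5355, 0.0866, 0.1709]
tool_rot: [3.141, 0.0, 1.61]
wrist_force: [-0.1, -0.0, -0.2]
finger_gap: 0.362
gripper_force: 15.0
```

Call:
play_rows --commands '[[[-0.004,0.052,0,0,0,-0.002],[-0.008,0.104,0,0,0,-0.004],[-0.012,0.156,0,0,0,-0.006],[-0.016,0.208,0,0,0,-0.007],[-0.018,0.259,0,0,0,-0.007]]]'

```text
t: 25.8
eef_pos: [0.5246, 0.242, 0.1708]
tool_rot: [3.141, 0.0, 1.566]
wrist_force: [0.5, 0.2, -0.6]
finger_gap: 0.363
gripper_force: 15.0
```

Call:
play_rows --commands '[[[0,0,-0.02,0,0,0],[0,0,-0.06,0,0,0],[0,0,-0.11,0,0,0],[0,0,-0.16,0,0,0],[0,0,-0.18,0,0,0]]]'

```text
t: 26.22
eef_pos: [0.5231, 0.2389, 0.0591]
tool_rot: [-3.137, 0.003, 1.566]
wrist_force: [-0.7, -0.3, -0.4]
finger_gap: 0.36
gripper_force: 15.0
```

Call:
play_rows --commands '[[[0,0,-0.01,0,0,0],[0,0,-0.02,0,0,0],[0,0,-0.02,0,0,0],[0,0,-0.02,0,0,0],[0,0,-0.02,0,0,0]]]'

```text
t: 26.63
eef_pos: [0.5261, 0.2409, 0.0521]
tool_rot: [3.139, -0.001, 1.566]
wrist_force: [0.7, 0.1, -1.2]
finger_gap: 0.363
gripper_force: 15.0
```

Call:
play_rows --commands '[[[0,0,0,0,0,0],[0,0,0,0,0,0],[0,0,0,0,0,0],[0,0,0,0,0,0],[0,0,0,0,0,0]]]' --claw 0.08

```text
t: 27.05
eef_pos: [0.5254, 0.2405, 0.051]
tool_rot: [3.141, -0.0, 1.566]
wrist_force: [0.1, -0.4, -0.2]
finger_gap: 0.54
gripper_force: 0.0
```

Call:
play_rows --commands '[[[0,0,0.03,0,0,0],[0,0,0.08,0,0,0],[0,0,0.13,0,0,0],[0,0,0.18,0,0,0],[0,0,0.22,0,0,0]]]'

```text
t: 27.47
eef_pos: [0.5255, 0.2409, 0.185]
tool_rot: [3.14, -0.001, 1.566]
wrist_force: [-0.0, -0.3, -0.7]
finger_gap: 0.54
gripper_force: 0.0
```

Call:
play_rows --commands '[[[-0.014,-0.01,0,0,0,-0.017],[-0.028,-0.02,0,0,0,-0.034],[-0.042,-0.03,0,0,0,-0.05],[-0.056,-0.04,0,0,0,-0.067],[-0.072,-0.052,0,0,0,-0.083]]]' --claw -1

```text
t: 27.88
eef_pos: [0.4816, 0.2092, 0.1828]
tool_rot: [3.141, -0.0, 1.039]
wrist_force: [0.2, 0.1, -0.5]
finger_gap: 0.2
gripper_force: 0.0
```

Call:
play_rows --commands '[[[-0.014,-0.01,0,0,0,-0.017],[-0.028,-0.02,0,0,0,-0.034],[-0.042,-0.03,0,0,0,-0.05],[-0.056,-0.04,0,0,0,-0.067],[-0.072,-0.052,0,0,0,-0.083]]]'

```text
t: 28.3
eef_pos: [0.4385, 0.178, 0.1828]
tool_rot: [-3.142, -0.0, 0.518]
wrist_force: [0.6, 0.6, 0.4]
finger_gap: 0.006
gripper_force: 0.0
```

Call:
play_rows --commands '[[[-0.014,-0.01,0,0,0,-0.017],[-0.028,-0.02,0,0,0,-0.034],[-0.042,-0.03,0,0,0,-0.05],[-0.056,-0.04,0,0,0,-0.067],[-0.072,-0.052,0,0,0,-0.083]]]'

```text
t: 28.72
eef_pos: [0.3953, 0.1469, 0.1828]
tool_rot: [-3.141, -0.0, -0.003]
wrist_force: [-0.3, 0.1, -0.3]
finger_gap: 0.005
gripper_force: 0.0
```

```bash
python3 - <<'E'
from h import *
s=ctrl.sense(); print(s['t'],s['eef_pos'],np.degrees(s['tool_rot']),s['finger_gap'],s['joints'].round(2))
a=snap('wrist','w6'); b=ctrl.camera('side'); 
cv2.imwrite('pics/m2.png',np.hstack([cv2.resize(a,(400,300)),cv2.resize(b[170:350,270:480],(350,300))])[:,:,::-1])
E
```

```text
28.7167 [0.39525543 0.14685443 0.18282998] [-1.79988134e+02 -1.91035872e-02 -1.89189197e-01] 0.004785451392799489 [-0.09  0.15 -0.37  2.15  0.07  0.86 -2.08]
```

View pics/m2.png

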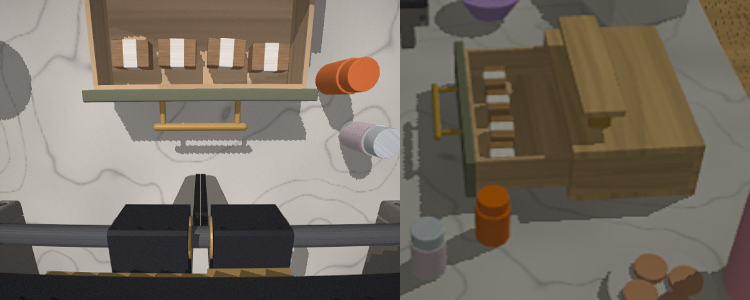

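All four boxes lie in a row in the drawer. The handle is clear ahead of the closed fingers, so I'll lower and push.

Call:
play_rows --commands '[[[0,0,-0.04,0,0,0],[0,0,-0.09,0,0,0],[0,0,-0.14,0,0,0],[0,0,-0.18,0,0,0],[0,0,-0.205,0,0,0]]]'

```text
t: 29.23
eef_pos: [0.395, 0.1471, 0.0575]
tool_rot: [3.141, 0.002, 0.005]
wrist_force: [-0.1, -0.2, -0.0]
finger_gap: 0.003
gripper_force: 0.0
```

Call:
play_rows --commands '[[[0.005,0,0,0,0,0],[0.02,0,0,0,0,0],[0.035,0,0,0,0,0],[0.05,0,0,0,0,0],[0.065,0,0,0,0,0]]]'

```text
t: 29.65
eef_pos: [0.4366, 0.1473, 0.0608]
tool_rot: [-3.141, -0.002, 0.002]
wrist_force: [-1.4, 1.1, -0.0]
finger_gap: 0.009
gripper_force: 0.7
```

Call:
play_rows --commands '[[[0.015,0,0,0,0,0],[0.03,0,0,0,0,0],[0.045,0,0,0,0,0],[0.06,0,0,0,0,0],[0.075,0,0,0,0,0]]]'

```text
t: 30.07
eef_pos: [0.4806, 0.1468, 0.0599]
tool_rot: [3.142, -0.0, 0.001]
wrist_force: [-1.8, 1.1, 1.7]
finger_gap: 0.007
gripper_force: 0.8
```

Call:
play_rows --commands '[[[0.015,0,0,0,0,0],[0.03,0,0,0,0,0],[0.045,0,0,0,0,0],[0.06,0,0,0,0,0],[0.075,0,0,0,0,0]]]'

```text
t: 30.48
eef_pos: [0.5255, 0.1468, 0.0596]
tool_rot: [3.141, 0.0, 0.001]
wrist_force: [-1.5, 0.1, 1.8]
finger_gap: 0.005
gripper_force: 0.8
```

Call:
play_rows --commands '[[[0.008,0,0,0,0,0],[0.016,0,0,0,0,0],[0.024,0,0,0,0,0],[0.03,0,0,0,0,0],[0.03,0,0,0,0,0]]]'

```text
t: 30.9
eef_pos: [0.5435, 0.1468, 0.0597]
tool_rot: [-3.141, -0.001, 0.001]
wrist_force: [0.3, -0.1, -0.2]
finger_gap: 0.004
gripper_force: 0.0
```

Call:
play_rows --commands '[[[0.003,0,0,0,0,0],[0.006,0,0,0,0,0],[0.009,0,0,0,0,0],[0.012,0,0,0,0,0],[0.012,0,0,0,0,0]]]'

```text
t: 31.32
eef_pos: [0.548, 0.1469, 0.0594]
tool_rot: [3.141, 0.004, 0.002]
wrist_force: [-5.6, 0.1, 4.2]
finger_gap: 0.006
gripper_force: 2.8
```

Call:
play_rows --commands '[[[0.003,0,0,0,0,0],[0.006,0,0,0,0,0],[0.009,0,0,0,0,0],[0.012,0,0,0,0,0],[0.012,0,0,0,0,0]]]'

```text
t: 31.73
eef_pos: [0.5489, 0.1469, 0.0592]
tool_rot: [3.138, 0.016, 0.003]
wrist_force: [-20.8, -1.4, 18.3]
finger_gap: 0.007
gripper_force: 10.8
```

Call:
play_rows --commands '[[[-0.02,0,0,0,0,0],[-0.06,0,0,0,0,0],[-0.1,0,0,0,0,0],[-0.12,0,0.04,0,0,0],[-0.12,0,0.09,0,0,0]]]'

```text
t: 32.15
eef_pos: [0.4806, 0.1464, 0.1122]
tool_rot: [3.14, 0.007, 0.004]
wrist_force: [-0.1, -0.5, 0.3]
finger_gap: 0.011
gripper_force: 0.0
```

Call:
play_rows --commands '[[[0,-0.04,0.05,0,0,0],[0,-0.09,0.09,0,0,0],[0,-0.14,0.12,0,0,0],[0,-0.19,0.15,0,0,0],[0,-0.24,0.15,0,0,0]]]' --claw 0.63

```text
t: 32.57
eef_pos: [0.4876, 0.0016, 0.2077]
tool_rot: [3.141, -0.008, 0.002]
wrist_force: [1.1, 0.3, -0.0]
finger_gap: 0.345
gripper_force: 0.0
```

```bash
python3 - <<'E'
from h import *
s=ctrl.sense(); print(s['t'],s['eef_pos'],np.degrees(s['tool_rot'][2]),s['finger_gap'])
b=snap('side','side2'); a=snap('scene','scene2')
cv2.imwrite('pics/m3.png',np.hstack([cv2.resize(b[160:420,240:500],(400,400)),cv2.resize(a[190:340,180:330],(400,400)) ])[:,:,::-1])
E
```

```text
32.5667 [0.48759931 0.00161871 0.20769107] 0.10325402963445997 0.34505099219688196
```

View pics/m3.png

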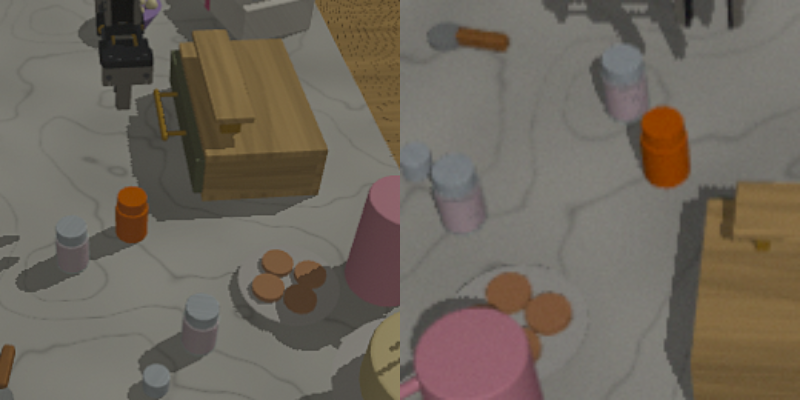

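The drawer is flush and both jars are unchanged, so I'll go for jar F.

Call:
play_rows --commands '[[[0.013,-0.043,0,0,0,0],[0.027,-0.086,0,0,0,0],[0.04,-0.13,0,0,0,0],[0.054,-0.173,0,0,0,0],[0.067,-0.216,0,0,0,0]]]'

```text
t: 33.08
eef_pos: [0.5259, -0.1273, 0.2036]
tool_rot: [3.142, -0.001, 0.002]
wrist_force: [-0.0, 0.6, -0.6]
finger_gap: 0.793
gripper_force: 0.0
```

Call:
play_rows --commands '[[[0.013,-0.043,0,0,0,0],[0.027,-0.086,0,0,0,0],[0.04,-0.13,0,0,0,0],[0.054,-0.173,0,0,0,0],[0.067,-0.216,0,0,0,0]]]'

```text
t: 33.5
eef_pos: [0.5662, -0.2569, 0.2034]
tool_rot: [-3.141, -0.0, 0.002]
wrist_force: [0.4, 0.1, -0.2]
finger_gap: 0.815
gripper_force: 0.0
```

Call:
play_rows --commands '[[[0,0,0,0,0,0],[0,0,-0.03,0,0,0],[0,0,-0.08,0,0,0],[0,0,-0.12,0,0,0],[0,0,-0.15,0,0,0]]]'

```text
t: 33.92
eef_pos: [0.5648, -0.2547, 0.1113]
tool_rot: [-3.14, 0.002, 0.003]
wrist_force: [-0.7, 0.1, 0.0]
finger_gap: 0.819
gripper_force: 0.0
```

Call:
play_rows --commands '[[[0,0,-0.03,0,0,0],[0,0,-0.06,0,0,0],[0,0,-0.09,0,0,0],[0,0,-0.11,0,0,0],[0,0,-0.12,0,0,0]]]'

```text
t: 34.33
eef_pos: [0.5647, -0.2549, 0.0397]
tool_rot: [-3.14, 0.002, 0.002]
wrist_force: [-0.1, -0.3, 0.3]
finger_gap: 0.814
gripper_force: 0.0
```

Call:
play_rows --commands '[[[0,0,0,0,0,0],[0,0,0,0,0,0],[0,0,0,0,0,0],[0,0,0,0,0,0],[0,0,0,0,0,0]]]'

```text
t: 34.75
eef_pos: [0.566, -0.2566, 0.0427]
tool_rot: [3.141, -0.002, 0.001]
wrist_force: [-0.4, 0.3, 0.0]
finger_gap: 0.819
gripper_force: 0.0
```

Call:
play_rows --commands '[[[0.003,0,0,0,0,0],[0.003,0,0,0,0,0],[0.003,0,0,0,0,0],[0.003,0,0,0,0,0],[0.003,0,0,0,0,0]]]' --claw -1 --newtons 20

```text
t: 35.17
eef_pos: [0.5672, -0.2565, 0.0418]
tool_rot: [3.141, -0.0, 0.001]
wrist_force: [0.1, -0.2, 1.1]
finger_gap: 0.517
gripper_force: 20.0
```

Call:
play_rows --commands '[[[0,0,0,0,0,0],[0,0,0,0,0,0],[0,0,0.03,0,0,0],[0,0,0.07,0,0,0],[0,0,0.12,0,0,0]]]'

```text
t: 35.58
eef_pos: [0.5655, -0.2555, 0.1123]
tool_rot: [-3.14, 0.004, 0.002]
wrist_force: [0.1, -0.2, -0.9]
finger_gap: 0.519
gripper_force: 20.0
```

Call:
play_rows --commands '[[[0,0,0.05,0,0,0],[0,0,0.11,0,0,0],[0,0,0.17,0,0,0],[0,0,0.21,0,0,0],[0,0,0.23,0,0,0]]]'

```text
t: 36.0
eef_pos: [0.5686, -0.2567, 0.2556]
tool_rot: [3.139, -0.005, 0.001]
wrist_force: [0.1, -1.0, -1.4]
finger_gap: 0.517
gripper_force: 20.0
```

Call:
play_rows --commands '[[[0.01,0.05,0,0,0,0],[0.02,0.1,0,0,0,0],[0.03,0.15,0,0,0,0],[0.04,0.2,0,0,0,0],[0.05,0.255,0,0,0,0]]]'

```text
t: 36.42
eef_pos: [0.5964, -0.1026, 0.2502]
tool_rot: [3.142, 0.002, 0.0]
wrist_force: [-0.2, -0.8, -1.0]
finger_gap: 0.513
gripper_force: 20.0
```

Call:
play_rows --commands '[[[0.01,0.05,0,0,0,0],[0.02,0.1,0,0,0,0],[0.03,0.15,0,0,0,0],[0.04,0.2,0,0,0,0],[0.05,0.255,0,0,0,0]]]'

```text
t: 36.83
eef_pos: [0.6266, 0.0503, 0.2501]
tool_rot: [3.141, 0.003, 0.0]
wrist_force: [0.7, -0.3, -0.3]
finger_gap: 0.515
gripper_force: 20.0
```

Call:
play_rows --commands '[[[0.01,0.06,0,0,0,0],[0.02,0.12,0,0,0,0],[0.03,0.18,0,0,0,0],[0.045,0.22,0,0,0,0],[0.051,0.256,0,0,0,0]]]'

```text
t: 37.25
eef_pos: [0.6573, 0.206, 0.2497]
tool_rot: [-3.142, 0.003, 0.004]
wrist_force: [-0.3, -0.6, -1.4]
finger_gap: 0.517
gripper_force: 20.0
```

Call:
play_rows --commands '[[[0,0,0,0,0,0],[0,0,-0.03,0,0,0],[0,0,-0.06,0,0,0],[0,0,-0.08,0,0,0],[0,0,-0.09,0,0,0]]]'

```text
t: 37.67
eef_pos: [0.6563, 0.2019, 0.1944]
tool_rot: [3.14, 0.005, 0.001]
wrist_force: [0.7, 0.3, -3.2]
finger_gap: 0.519
gripper_force: 20.0
```

Call:
play_rows --commands '[[[0,0,0,0,0,0],[0,0,0,0,0,0],[0,0,0,0,0,0],[0,0,0,0,0,0],[0,0,0,0,0,0]]]'

```text
t: 38.08
eef_pos: [0.6583, 0.2034, 0.1987]
tool_rot: [-3.141, -0.002, 0.001]
wrist_force: [-0.1, -0.8, -1.6]
finger_gap: 0.516
gripper_force: 20.0
```

```bash
python3 - <<'E'
from h import *
s=ctrl.sense(); print(s['t'],s['eef_pos'],s['tool_rot'],s['finger_gap'],s['wrist_force'])
b=snap('side','side3'); a=snap('scene','scene3')
cv2.imwrite('pics/m4.png',np.hstack([cv2.resize(b[120:320,280:480],(400,400)),cv2.resize(a[200:360,270:430],(400,400)) ])[:,:,::-1])
E
```

```text
38.0833 [0.65829769 0.20336999 0.19874082] [-3.14111642e+00 -1.53331715e-03  1.29857143e-03] 0.5157770928636907 [-0.13731308 -0.82001826 -1.5976089 ]
```

View pics/m4.png

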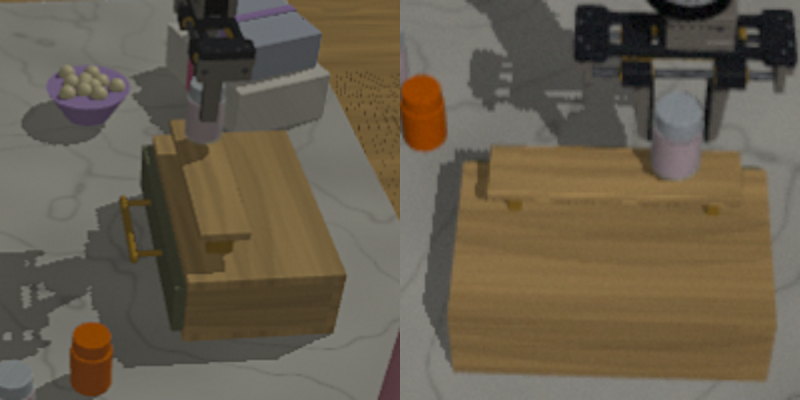

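The drawer is shut and jar F hovers over the ledge near (675,150) in the right-hand crop. I'll measure the ledge edges against the jar.

```bash
python3 - <<'E'
from h import *
f=lambda g:(np.array(g,float)-[400,0])/2.5+[270,200]-.3
print(unproj('scene',f([(490,147),(740,152),(740,194),(490,188),(550,150),(550,190)]),.14).round(4).tolist())
C=cam('side'); g=lambda p:np.array(p,float)/2+[280,120]-.25
print(unproj('side',g([(171,124),(184,120),(248,235),(217,237)]),.14).round(4).tolist())
# jar lid centre in scene
print(unproj('scene',f([(678,108)]),.157+.07).round(4))
# predicted ledge corners for x centre .658
P=[[.658+i*.03,.148+j*.12,.14] for i in(-1,1) for j in(-1,1)]
print(((proj('scene',P)-[270,200]+.3)*2.5+[400,0]).round(0).tolist())
print(((proj('side',P)-[280,120]+.25)*2).round(0).tolist())
E
```

```text
[[0.6301, 0.0268, 0.14], [0.6278, 0.267, 0.14], [0.6799, 0.2648, 0.14], [0.6811, 0.0305, 0.14], [0.6318, 0.0847, 0.14], [0.6814, 0.087, 0.14]]
[[0.6279, 0.2535, 0.14], [0.6463, 0.2617, 0.14], [0.6817, 0.0217, 0.14], [0.6459, 0.0207, 0.14]]
[[0.6528 0.2025 0.227 ]]
[[491.0, 145.0], [741.0, 152.0], [487.0, 194.0], [744.0, 201.0]]
[[200.0, 234.0], [169.0, 118.0], [252.0, 231.0], [215.0, 116.0]]
```

Call:
play_rows --commands '[[[0,0,-0.008,0,0,0],[0,0,-0.015,0,0,0],[0,0,-0.022,0,0,0],[0,0,-0.026,0,0,0],[0,0,-0.026,0,0,0]]]'

```text
t: 38.6
eef_pos: [0.6577, 0.2032, 0.1819]
tool_rot: [3.141, 0.0, 0.001]
wrist_force: [-0.6, -0.5, -1.0]
finger_gap: 0.515
gripper_force: 20.0
```

Call:
play_rows --commands '[[[0,0,0,0,0,0],[0,0,-0.001,0,0,0],[0,0,-0.002,0,0,0],[0,0,-0.002,0,0,0],[0,0,-0.002,0,0,0]]]'

```text
t: 39.02
eef_pos: [0.6578, 0.2033, 0.1818]
tool_rot: [3.142, -0.0, 0.001]
wrist_force: [-2.3, -1.3, 4.9]
finger_gap: 0.515
gripper_force: 20.0
```

Call:
play_rows --commands '[[[0,0,0,0,0,0],[0,0,0,0,0,0],[0,0,0,0,0,0],[0,0,0,0,0,0],[0,0,0,0,0,0]]]' --claw 0.5

```text
t: 39.43
eef_pos: [0.6578, 0.2033, 0.1806]
tool_rot: [3.142, 0.0, 0.001]
wrist_force: [-0.3, -0.6, 0.6]
finger_gap: 0.747
gripper_force: 0.0
```

Call:
play_rows --commands '[[[0,0,0.02,0,0,0],[0,0,0.05,0,0,0],[0,0,0.09,0,0,0],[0,0,0.14,0,0,0],[0,0,0.16,0,0,0]]]'

```text
t: 39.85
eef_pos: [0.6594, 0.2041, 0.2821]
tool_rot: [-3.139, -0.006, 0.001]
wrist_force: [0.8, 0.7, 0.5]
finger_gap: 0.751
gripper_force: 0.0
```

Call:
play_rows --commands '[[[-0.04,-0.05,0,0,0,0],[-0.08,-0.1,0,0,0,0],[-0.12,-0.15,0,0,0,0],[-0.16,-0.2,0,0,0,0],[-0.2,-0.25,0,0,0,0]]]' --claw 0.63

```text
t: 40.27
eef_pos: [0.5364, 0.0521, 0.2769]
tool_rot: [3.141, -0.0, 0.002]
wrist_force: [0.0, -0.7, 0.3]
finger_gap: 0.813
gripper_force: 0.0
```

Call:
play_rows --commands '[[[-0.04,-0.055,0,0,0,0],[-0.08,-0.11,0,0,0,0],[-0.12,-0.165,0,0,0,0],[-0.16,-0.22,0,0,0,0],[-0.2,-0.26,0,0,0,0]]]'

```text
t: 40.68
eef_pos: [0.4162, -0.1053, 0.2772]
tool_rot: [3.141, -0.001, -0.001]
wrist_force: [0.4, -0.9, -0.1]
finger_gap: 0.816
gripper_force: 0.0
```

```bash
python3 - <<'E'
from h import *
s=ctrl.sense(); print(s['t'],s['eef_pos'],s['tool_rot'],s['finger_gap'])
a=snap('scene','scene4'); b=ctrl.camera('side')
cv2.imwrite('pics/m5.png',np.hstack([cv2.resize(b[120:320,250:450],(400,400)),cv2.resize(a[180:340,240:400],(400,400)) ])[:,:,::-1])
E
```

```text
40.6833 [ 0.41622244 -0.10527286  0.27719374] [ 3.14084092e+00 -7.68681026e-04 -7.56397492e-04] 0.8163761466146809
```

View pics/m5.png

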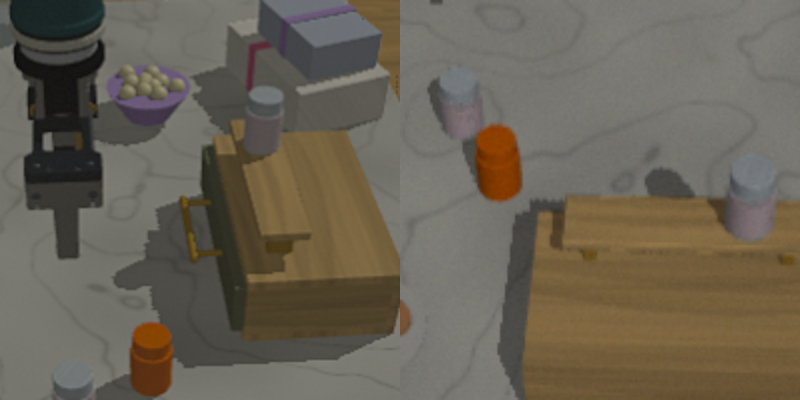

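Jar F stands upright, centred on the ledge. Next is jar E.

Call:
play_rows --commands '[[[-0.01,-0.01,0,0,0,0],[-0.01,-0.01,-0.05,0,0,0],[-0.01,-0.01,-0.11,0,0,0],[-0.01,-0.01,-0.17,0,0,0],[-0.01,-0.01,-0.22,0,0,0]]]'

```text
t: 41.2
eef_pos: [0.4119, -0.1076, 0.1433]
tool_rot: [-3.141, -0.0, 0.004]
wrist_force: [0.1, 0.3, 0.2]
finger_gap: 0.818
gripper_force: 0.0
```

Call:
play_rows --commands '[[[0,0,-0.04,0,0,0],[0,0,-0.08,0,0,0],[0,0,-0.12,0,0,0],[0,0,-0.15,0,0,0],[0,0,-0.17,0,0,0]]]'

```text
t: 41.62
eef_pos: [0.4116, -0.1074, 0.041]
tool_rot: [-3.14, 0.002, 0.004]
wrist_force: [0.3, -0.2, -0.0]
finger_gap: 0.818
gripper_force: 0.0
```

Call:
play_rows --commands '[[[0,0,0,0,0,0],[0,0,0,0,0,0],[0,0,0,0,0,0],[0,0,0,0,0,0],[0,0,0,0,0,0]]]'

```text
t: 42.03
eef_pos: [0.4126, -0.1088, 0.0438]
tool_rot: [3.141, -0.002, 0.002]
wrist_force: [0.5, -0.1, -1.0]
finger_gap: 0.819
gripper_force: 0.0
```

Call:
play_rows --commands '[[[0,0,0,0,0,0],[0,0,0,0,0,0],[0,0,0,0,0,0],[0,0,0,0,0,0],[0,0,0,0,0,0]]]' --claw -1

```text
t: 42.45
eef_pos: [0.4119, -0.1089, 0.0431]
tool_rot: [3.141, -0.0, 0.001]
wrist_force: [-0.3, -0.5, 2.4]
finger_gap: 0.514
gripper_force: 20.0
```

Call:
play_rows --commands '[[[0,0,0.02,0,0,0],[0,0,0.06,0,0,0],[0,0,0.11,0,0,0],[0,0,0.16,0,0,0],[0,0,0.21,0,0,0]]]'

```text
t: 42.87
eef_pos: [0.4111, -0.1085, 0.1699]
tool_rot: [-3.141, 0.001, 0.002]
wrist_force: [0.2, -0.1, -1.3]
finger_gap: 0.519
gripper_force: 20.0
```

Call:
play_rows --commands '[[[0,0,0.04,0,0,0],[0,0,0.08,0,0,0],[0,0,0.12,0,0,0],[0,0,0.14,0,0,0],[0,0,0.14,0,0,0]]]'

```text
t: 43.28
eef_pos: [0.4133, -0.109, 0.2554]
tool_rot: [3.14, -0.005, 0.001]
wrist_force: [1.3, -0.0, -0.8]
finger_gap: 0.51
gripper_force: 20.0
```

Call:
play_rows --commands '[[[0.028,0.022,0,0,0,0],[0.056,0.044,0,0,0,0],[0.084,0.066,0,0,0,0],[0.112,0.09,0,0,0,0],[0.14,0.115,0,0,0,0]]]'

```text
t: 43.7
eef_pos: [0.4956, -0.0392, 0.2512]
tool_rot: [-3.141, 0.003, 0.001]
wrist_force: [0.6, 0.9, -1.0]
finger_gap: 0.516
gripper_force: 20.0
```

Call:
play_rows --commands '[[[0.028,0.022,0,0,0,0],[0.056,0.044,0,0,0,0],[0.084,0.066,0,0,0,0],[0.112,0.09,0,0,0,0],[0.14,0.115,0,0,0,0]]]'

```text
t: 44.12
eef_pos: [0.5797, 0.0297, 0.2508]
tool_rot: [3.141, 0.003, 0.001]
wrist_force: [0.2, 0.1, -1.3]
finger_gap: 0.517
gripper_force: 20.0
```

Call:
play_rows --commands '[[[0.03,0.025,0,0,0,0],[0.06,0.05,0,0,0,0],[0.09,0.075,0,0,0,0],[0.115,0.095,0,0,0,0],[0.128,0.107,0,0,0,0]]]'

```text
t: 44.53
eef_pos: [0.6569, 0.0953, 0.2503]
tool_rot: [-3.141, 0.003, 0.003]
wrist_force: [-0.1, -0.5, -2.1]
finger_gap: 0.515
gripper_force: 20.0
```

Call:
play_rows --commands '[[[0,0,0,0,0,0],[0,0,-0.02,0,0,0],[0,0,-0.05,0,0,0],[0,0,-0.08,0,0,0],[0,0,-0.09,0,0,0]]]'

```text
t: 44.95
eef_pos: [0.6538, 0.0914, 0.1951]
tool_rot: [3.14, 0.006, 0.0]
wrist_force: [-0.5, -0.6, -2.0]
finger_gap: 0.512
gripper_force: 20.0
```

Call:
play_rows --commands '[[[0,0,0,0,0,0],[0,0,0,0,0,0],[0,0,0,0,0,0],[0,0,0,0,0,0],[0,0,0,0,0,0]]]'

```text
t: 45.37
eef_pos: [0.6571, 0.0935, 0.2]
tool_rot: [-3.141, -0.002, 0.001]
wrist_force: [1.6, -0.2, -1.3]
finger_gap: 0.515
gripper_force: 20.0
```

Call:
play_rows --commands '[[[0,0,-0.008,0,0,0],[0,0,-0.015,0,0,0],[0,0,-0.022,0,0,0],[0,0,-0.026,0,0,0],[0,0,-0.026,0,0,0]]]'

```text
t: 45.78
eef_pos: [0.6565, 0.0935, 0.1832]
tool_rot: [3.141, 0.0, 0.002]
wrist_force: [-1.8, -0.8, 1.4]
finger_gap: 0.515
gripper_force: 20.0
```

Call:
play_rows --commands '[[[0,0,0,0,0,0],[0,0,-0.001,0,0,0],[0,0,-0.002,0,0,0],[0,0,-0.002,0,0,0],[0,0,-0.002,0,0,0]]]'

```text
t: 46.2
eef_pos: [0.6566, 0.0935, 0.1832]
tool_rot: [3.141, -0.0, 0.001]
wrist_force: [-2.9, -0.6, 5.8]
finger_gap: 0.516
gripper_force: 20.0
```

Call:
play_rows --commands '[[[0,0,0,0,0,0],[0,0,0,0,0,0],[0,0,0,0,0,0],[0,0,0,0,0,0],[0,0,0,0,0,0]]]' --claw 0.5

```text
t: 46.62
eef_pos: [0.6566, 0.0935, 0.1818]
tool_rot: [3.142, 0.0, 0.001]
wrist_force: [0.0, 0.2, 0.5]
finger_gap: 0.749
gripper_force: 0.0
```

Call:
play_rows --commands '[[[0,0,0.02,0,0,0],[0,0,0.05,0,0,0],[0,0,0.09,0,0,0],[0,0,0.14,0,0,0],[0,0,0.16,0,0,0]]]'

```text
t: 47.03
eef_pos: [0.6584, 0.094, 0.2832]
tool_rot: [-3.14, -0.006, 0.001]
wrist_force: [0.9, 0.9, 0.8]
finger_gap: 0.751
gripper_force: 0.0
```

Call:
play_rows --commands '[[[-0.04,-0.04,0,0,0,0],[-0.08,-0.08,0,0,0,0],[-0.12,-0.12,0,0,0,0],[-0.16,-0.16,0,0,0,0],[-0.2,-0.2,0,0,0,0]]]'

```text
t: 47.45
eef_pos: [0.5353, -0.0275, 0.2781]
tool_rot: [3.142, -0.0, 0.002]
wrist_force: [0.6, -0.1, 1.0]
finger_gap: 0.748
gripper_force: 0.0
```

Call:
play_rows --commands '[[[-0.04,-0.04,0,0,0,0],[-0.08,-0.08,0,0,0,0],[-0.12,-0.12,0,0,0,0],[-0.15,-0.15,0,0,0,0],[-0.15,-0.15,0,0,0,0]]]'

```text
t: 47.87
eef_pos: [0.4432, -0.1207, 0.2784]
tool_rot: [3.14, 0.001, -0.006]
wrist_force: [0.5, 1.1, -1.2]
finger_gap: 0.749
gripper_force: 0.0
```

```bash
python3 - <<'E'
from h import *
s=ctrl.sense(); print(s['t'],s['eef_pos'],s['wrist_force'],s['finger_gap'])
a=ctrl.camera('scene'); b=ctrl.camera('side')
cv2.imwrite('pics/m6.png',np.hstack([cv2.resize(b[120:440,200:480],(350,400)),cv2.resize(a[190:350,140:430],(450,248)).__getitem__(slice(None)) if 0 else cv2.resize(a[180:350,150:430],(450,400))])[:,:,::-1])
E
```

```text
47.8667 [ 0.44322587 -0.12068315  0.27839851] [ 0.46605525  1.11818811 -1.15566849] 0.7487221978588762
```

View pics/m6.png

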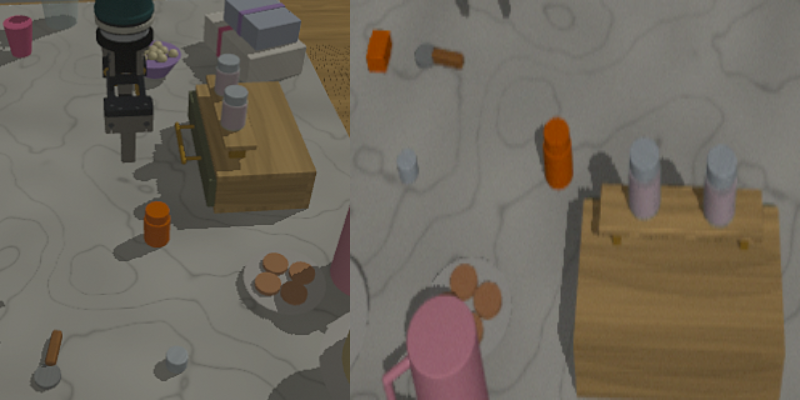

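Both jars stand on the ledge at (645,180) and (720,185). The drawer is shut, nothing else has moved, and the arm is clear.

```bash
python3 -c "
from station import ctrl
print(ctrl.finish_job())"
```

```text
the job is handed in; nothing more can be done
None
```

All four candle boxes are in the shut drawer, both sprinkle jars stand upright and centred on the ledge, nothing else on the counter appears to have moved, and the job is handed in (no verdict was returned).

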